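# Seat a housing in its nest and hold a spring probe on its test spot

## Task

Seat the small metal housing flat and fully home in the blue nest, its notched corner at the nest's orange corner block, and let it go. Then take the yellow spring probe out of its stand, hold it upright with its steel point on the housing's round copper spot, and press gently until the spring plunger is about half in; finish while still holding it there, gripped and pressing. Leave the jar, the red tray and the wrench where they are, and never ram the probe into the housing.

Things in the scene. Friction and masses are not known exactly. Their poses are not given: they have to be found in the camera images.
- housing: Loose aluminium flange plate 110 (x) x 64 (y) x 10 mm thick, with a grey square block 30 x 30 mm standing 36 mm high on its middle (block top 46 mm above the underside; grip it there, from above). A 20 (x) x 16 (y) mm rectangle is cut out of its +x,-y corner. About 0.3 kg. Origin: centre of the underside, under the block; z up out of the block. It starts flat on the bench.
- spot (a point): Centre of the flat copper disc, 16 mm across, on the flange's upper face: at (36, 4, 10) mm in the housing's frame. Same axes as the housing.
- nest: Fixed blue fixture on an aluminium base, 150 (x) x 104 (y) x 28 mm high, with an open-topped rectangular pocket 113 (x) x 67 (y) mm, 8 mm deep, the upper 4 mm of its walls flared outward by 3 mm. An orange block 19 (x) x 15 (y) mm, as high as the walls, fills the pocket's +x,-y corner, so the housing goes in one way only, with its axes along the nest's; its flange then stands 2 mm above the walls. Origin: centre of the underside, z up.
- pocket (a point): Centre of the pocket's floor, 20 mm above the nest's underside, same axes as the nest; a seated housing has its origin here.
- probe: Loose yellow spring probe, 154 mm long, 0.15 kg, standing upright in the stand. Origin: the relaxed tip; z runs from the tip up the handle. Above the tip: steel plunger 6 mm thick to 25 mm, black nose 14 mm thick to 55 mm, yellow square handle 26 x 26 mm (faces square to x and y) from 55 to 150 mm, small black cap to 154 mm. In the stand the tip is 9 mm above the bench and the handle's upper 63 mm are free.
- probe_point (a point): The rounded end of the steel plunger, which moves up into the nose as it is pressed; same axes as the probe.
- plunger (a joint): How far the plunger is pushed in: 0 m relaxed, 0.012 m at its stop; spring 500 N/m without preload, so half in (0.006 m) is 3 N.
- stand: Fixed black square tube 44 x 44 mm, 87 mm high, on an 80 x 80 x 6 mm steel foot. Its socket 28.5 x 28.5 mm takes the lower 23 mm of the probe's handle, which rests on a ledge 64 mm above the bench; the probe comes out straight up. Origin: centre of the underside, z up.
- jar: White jar with a blue cap, 52 mm across, 70 mm high, standing on the bench; leave it. Origin: centre of the underside.
- tray: Open red two-part tray 110 x 80 x 40 mm; leave it. Origin: centre of the underside.
- wrench: Steel wrench lying on the bench; leave it. Origin: about its middle.
Mind the look-alikes: they are no part of the job. Of the things like the probe, leave any that is green or turquoise; of the rest the smaller one is meant.

How it is judged:
By the outcome, as a careful person would: the job done as asked, in the order asked, and still so for the second after the job is handed in, while the arm keeps its last pose, push and grip.
It also fails if it takes over 61 s, if anything falls off the work surface, if the arm or the gripper's body presses on something with over 40 N, if the wrist force passes 120 N, or if a joint passes its speed limit or range.

## Robot

A 7-joint arm with a two-finger parallel gripper is mounted at the origin on the work surface. World frame = base frame: x ahead of the robot, y to its left, z up, the work surface at z = 0. Lengths are in m, angles in rad, forces in N, time in s.
With the tool pointing down it reaches from about 0.425 to 0.95 m from the base axis. Payload 4.7 kg.
Tool frame: the origin (TCP) lies midway between the tips of the shut fingers; the grasp point (between the pads) lies 19 mm behind it (env.grip_point_offset is the z of the grasp point in the tool frame, in m); z points along the fingers, y is the direction in which the jaws open and shut (so a half turn about z gives the same grasp; the last joint's range is limited). The gripper opens to 87 mm and grips with 3 to 60 N. Pads are 19 mm wide; open, the fingers measure 117 mm over their backs; the gripper's body (75 mm by 190 mm) begins 51 mm behind the grasp point.
Start: joints at [-1.137, 0.469, -0.049, 1.532, 0.024, 1.141, -0.082], TCP at [0.301, 0.604, 0.195] pointing down, gripper open.
Joint ranges: [-2.59, 2.59], [-0.33, 1.99], [-1.39, 1.29], [0.1, 2.45], [-1.04, 4.18], [0.21, 1.99], [-2.66, 2.66]. Speed limits (rad/s): [2.57, 2.57, 3.14, 3.14, 3.14, 3.14, 3.14].

## Interface

Orientations are given as a rotation vector (axis times angle).
In Python, from bench import status, viewer, order, env gives the robot as it stands.
- The arm moves only by the tool arm_command, never from a script. Its argument "plan" is a list of rows, each an object of numbers: "x", "y", "z": the shift along the tool's x, y, z in units of 0.02 m (1.0 is 0.02 m); "rx", "ry", "rz": the turn, a rotation vector about the tool's x, y, z in units of 0.08 rad (1.0 is 0.08 rad). A call has exactly 10 rows; each row shifts and turns the pose as measured when the row begins, along the tool's axes as they then stand; what a row does not reach is not made up. A row lasts 1/8 s, in which the tool goes at most 62.5 mm and 10.7 degrees, less where a joint would pass 70% of its speed; a pose out of reach is approached as far as the arm can. A call with a number of a shift or a turn outside -1 to 1 is refused whole. A call with a gripper value outside its range is refused whole. "hand" is the finger opening in mm, from 0 to 87, set as the call begins (left out, the last holds). The fingers move at their own pace and stop on an object; "squeeze" is the grip in N (left out, the last holds). Time passes only in rows, so rows that do not move let the fingers close, or fill a call up. It gives the time, the measured TCP pose, the force and the opening at its end, in the units of the state.
- status.observe(): the state, without advancing time (a new reading comes with each control period).
- viewer.get_image(name): name is "scene" or "top" or "wrist"; returns a dict with "color" (400x640x3 uint8, red, green, blue), "vertical_fov" (degrees; the focal length in pixels is half the picture's height over the tangent of half this angle, whatever the lens; pixels are square), "cx", "cy" (the principal point, pixels), "R" (3x3) and "t" (3): a world point X has camera coordinates R X + t; the wrist camera has in their place "tool_from_camera" (4x4, takes a point from camera to tool coordinates, whose origin is the TCP and whose axes are the flange's). Camera axes: x right, y down, z forward; pixel columns grow to the right and rows downward; lengths in m; the calibration is good to about 2 mm. A picture is of the moment at which its call begins: read the wrist's pose just before it. There is no depth.
- order.job_done(): hands the job in, once; it reports no verdict.
Trained networks look in a picture, given as the dict that the camera call returned (one of the last four; its "shot" number tells which), for a name from the list of things; names that differ only in an ending like _2 or _b are one class to them, and where a whole thing is asked for, a point or a joint stands for the part that bears it (a point fixed in the world has none). Each returns a list of dicts, best first, with "score" (0 to 1); they miss things now and then, are a little off and sometimes report something else, mostly with a low value. They report only what shows in the picture. A call takes as long as a camera call. They do not tell look-alikes from the thing itself.
- viewer.masks_of(picture, query): "pixels" (400x640 bool, what is visible of it) and "box" ([left, top, right, bottom] in pixels, round what is visible of it).
The state is a dict: "t": time; "joint_positions": joint angles; "dq": joint speeds; "effort": joint torques, N m; "tcp_pos": TCP position; "orientation": TCP orientation; "wrist_force": force on the tool from outside, world axes, zero at the start; "torque": the same for the moment, N m; "gripper_width": finger opening in m.
Only numpy, scipy, OpenCV 4.12 (cv2) and the standard library are available. Lean on these libraries where they do the work, as an engineer would, in place of code of your own. Each camera call takes 0.05 s, during which the arm holds its last target.

## Working session

There is one attempt and no reset: what is moved stays moved. The work goes in short steps, Python scripts to look and compute and a tool call to move; the robot and the scene stay as the last step left them, time stands still between calls to the robot, and variables do not carry over. Pictures are saved under pics/ and viewed, and the job is handed in when it is done.

Besides the shell and the picture viewer there is one more tool, called after "Emit:" as name([rows], argument=value, ...), one row to a line, values as JSON. arm_command: Moves the arm, as the interface text tells. Its arguments: {"type":"object","properties":{"plan":{"type":"array","items":{"type":"object","properties":{"x":{"type":"number","minimum":-1,"maximum":1},"y":{"type":"number","minimum":-1,"maximum":1},"z":{"type":"number","minimum":-1,"maximum":1},"rx":{"type":"number","minimum":-1,"maximum":1},"ry":{"type":"number","minimum":-1,"maximum":1},"rz":{"type":"number","minimum":-1,"maximum":1}}}},"hand":{"type":"number"},"squeeze":{"type":"number"}},"required":["plan"]}

```bash
ls; mkdir -p pics; cat > h.py <<'E'
import numpy as np, cv2
from bench import status, viewer, order, env
def save(p,n): cv2.imwrite('pics/'+n+'.png',p['color'][:,:,::-1])
E
python3 - <<'E'
from h import *
import pickle
print(status.observe(), env.grip_point_offset)
for n in ['scene','top']:
    p=viewer.get_image(n); save(p,n+'0'); pickle.dump(p,open(n+'0.pkl','wb'))
    print(n,p['vertical_fov'],p['cx'],p['cy'],p['R'],p['t'],p.keys())
    for q in ['housing','nest','probe','stand','spot','jar','tray','wrench']:
        print(q,[(round(m['score'],2),m['box']) for m in viewer.masks_of(p,q)])
E
```

```text
pics
{'t': 0.0, 'joint_positions': array([-1.13692478,  0.46948036, -0.04857371,  1.53368626,  0.02410138,
        1.14098459, -0.082278  ]), 'dq': array([ 0.00085486, -0.00163145,  0.00045428,  0.00065919,  0.00066209,
       -0.00038051, -0.00099834]), 'effort': array([ 2.95126401e-04, -5.07971978e+01, -8.04348313e-02, -2.36164016e+01,
       -6.13764371e-02,  3.80375201e-02,  1.61411240e-04]), 'tcp_pos': array([0.30105557, 0.60342094, 0.19437642]), 'orientation': array([-7.20311433e-01, -3.05751695e+00,  3.04320448e-03]), 'wrist_force': array([-0.09539014, -0.13643119, -0.1299527 ]), 'torque': array([ 0.01707714, -0.02299867,  0.00411435]), 'gripper_width': 0.08722375385741134} -0.0187
scene 43.765433848066486 321.74121761631346 193.76688248210837 [[ 0.27515781  0.96127777  0.01527203]
 [ 0.79764344 -0.21939322 -0.56181096]
 [-0.5367058   0.16676831 -0.82712467]] [-0.13591752 -0.4335101   1.58026258] dict_keys(['color', 'vertical_fov', 'cx', 'cy', 'R', 't', 'shot'])
housing [(0.93, [389.9, 143.3, 434.0, 182.2])]
nest [(0.65, [297.8, 151.7, 352.2, 204.2])]
probe [(0.95, [205.1, 145
[... 481 characters left out ...]
0673526]
 [-0.98871937  0.00240677 -0.14976053]
 [ 0.14974003 -0.0071766  -0.98869936]] [-0.01872689  0.55833547  1.25898341] dict_keys(['color', 'vertical_fov', 'cx', 'cy', 'R', 't', 'shot'])
housing [(0.56, [205.8, 193.8, 241.2, 241.9])]
nest [(0.88, [288.3, 194.4, 327.2, 249.6]), (0.18, [205.0, 198.0, 242.6, 240.0])]
probe [(0.71, [401.3, 227.8, 424.8, 245.9]), (0.6, [385.7, 278.0, 411.4, 293.8]), (0.59, [402.4, 171.6, 428.9, 196.6]), (0.53, [445.7, 213.9, 470.3, 232.2])]
stand [(0.64, [390.1, 216.8, 417.3, 257.6])]
spot [(0.71, [205.6, 198.7, 244.0, 241.0])]
jar [(0.88, [223.6, 143.0, 242.8, 162.5])]
tray [(0.9, [378.9, 126.5, 414.3, 167.0])]
wrench [(0.61, [297.2, 104.6, 311.6, 163.9])]
```

```bash
python3 - <<'E'
import cv2
a=cv2.imread('pics/scene0.png')[80:310,140:460]; cv2.imwrite('pics/s1.png',cv2.resize(a,None,fx=2.5,fy=2.5,interpolation=2))
a=cv2.imread('pics/top0.png')[90:310,190:490]; cv2.imwrite('pics/t1.png',cv2.resize(a,None,fx=2.6,fy=2.6,interpolation=2))
E
```

```text
(no output)
```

View pics/s1.png

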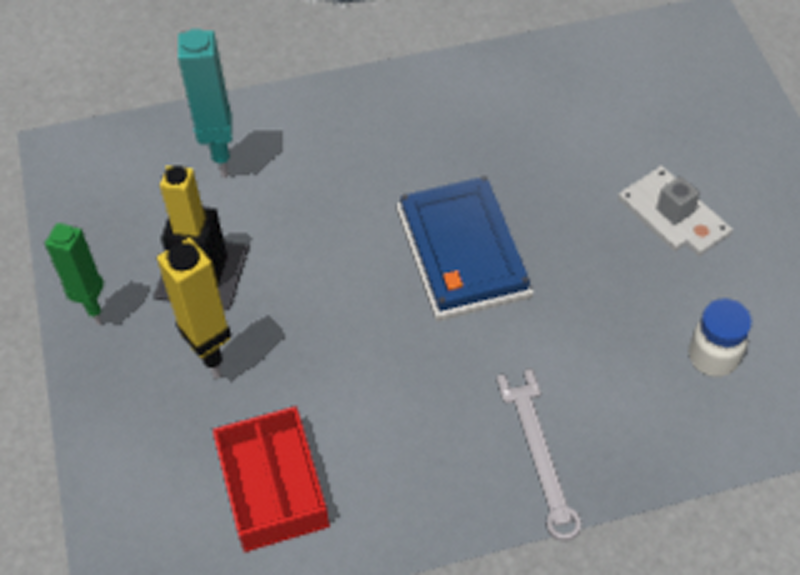

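View pics/t1.png

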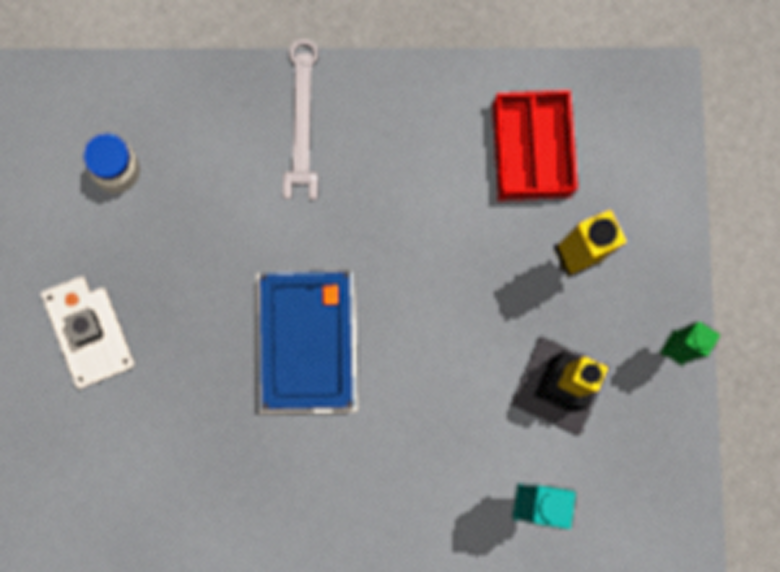

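The small yellow probe stands in the stand (scene crop ~(185,215)). The bigger loose yellow one, green and turquoise are look-alikes. The orange block is at the nest's +x,-y corner in the top view, and the housing is turned about 25°.

```bash
cat >> h.py <<'E'
from scipy.spatial.transform import Rotation as Rot
def K(p):
    f=200/np.tan(np.radians(p['vertical_fov'])/2); return f,p['cx'],p['cy']
def wristRt(p,s):
    T=np.eye(4);T[:3,:3]=Rot.from_rotvec(s['orientation']).as_matrix();T[:3,3]=s['tcp_pos']
    M=np.linalg.inv(T@p['tool_from_camera']); p['R'],p['t']=M[:3,:3],M[:3,3]; return p
def ray(p,u,v,z):
    f,cx,cy=K(p); d=p['R'].T@np.array([(u-cx)/f,(v-cy)/f,1]); c=-p['R'].T@p['t']
    return c+d*(z-c[2])/d[2]
def proj(p,X):
    f,cx,cy=K(p); X=np.atleast_2d(X)@p['R'].T+p['t']; return np.c_[f*X[:,0]/X[:,2]+cx,f*X[:,1]/X[:,2]+cy]
E
python3 - <<'E'
from h import *
import pickle
p=pickle.load(open('top0.pkl','rb'))
c=lambda u,v:(190+u/2.6-.3,90+v/2.6-.3)
for n,u,v,z in [('spot',71,299,.01),('blocktop',82,326,.046),('h c1',79,387,.01),('h c2',132,364,.01),('h c3',41,291,.01),('n tl',260,273,.028),('n tr',352,271,.028),('n bl',261,409,.028),('n br',353,408,.028),('orange',331,295,.028),('probe cap',592,373,.163),('big',602,233,.2),('green',705,335,.15),('jar',107,155,.07)]:
    print(n,ray(p,*c(u,v),z).round(4))
p=viewer.get_image('wrist');save(p,'w0');s=status.observe();print(p['tool_from_camera'])
print(Rot.from_rotvec(s['orientation']).as_matrix())
E
```

```text
spot [0.5483 0.2562 0.01  ]
blocktop [0.5152 0.2368 0.046 ]
h c1 [0.4549 0.2452 0.01  ]
h c2 [0.479  0.1901 0.01  ]
h c3 [0.557  0.2883 0.01  ]
n tl [0.5729 0.0549 0.028 ]
n tr [ 0.5748 -0.0419  0.028 ]
n bl [0.4304 0.0531 0.028 ]
n br [ 0.4311 -0.0421  0.028 ]
orange [ 0.5493 -0.0197  0.028 ]
probe cap [ 0.4559 -0.2621  0.163 ]
big [ 0.5817 -0.2678  0.2   ]
green [ 0.4927 -0.3734  0.15  ]
jar [0.6898 0.2111 0.07  ]
[[ 7.26920068e-04 -9.54937264e-01 -2.96806828e-01  8.19264181e-02]
 [ 9.99999511e-01  4.95183084e-04  8.55947063e-04 -2.51673904e-06]
 [-6.70402026e-04 -2.96807305e-01  9.54937157e-01 -1.89009978e-01]
 [ 0.00000000e+00  0.00000000e+00  0.00000000e+00  1.00000000e+00]]
[[-8.94811711e-01  4.46443727e-01 -1.81275470e-05]
 [ 4.46443727e-01  8.94811711e-01  1.31750426e-05]
 [ 2.21026565e-05  3.69625277e-06 -1.00000000e+00]]
```

View pics/w0.png

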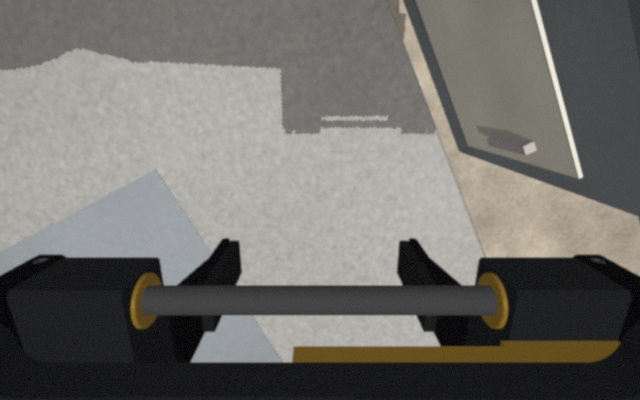

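```bash
cat >> h.py <<'E'
def plan(target,yaw_y,n,s=None):
    """target xyz, yaw_y = world angle (deg) of tool y, tool down. n rows"""
    s=s or status.observe(); R=Rot.from_rotvec(s['orientation']).as_matrix(); pos=s['tcp_pos'].copy()
    a=np.radians(yaw_y); y=np.array([np.cos(a),np.sin(a),0]); z=np.array([0,0,-1.]); Rt=np.c_[np.cross(y,z),y,z]
    w=Rot.from_matrix(R.T@Rt).as_rotvec()
    print('d',(np.array(target)-pos).round(4),'w',w.round(4),'F',s['wrist_force'].round(1),'width',round(s['gripper_width'],4),'t',s['t'])
    for i in range(n):
        d=R.T@((np.array(target)-pos)/(n-i))/.02
        print(d.round(2),(w/n/.08).round(2))
        pos+= (np.array(target)-pos)/(n-i); R=R@Rot.from_rotvec(w/n).as_matrix()
    return R
E
python3 - <<'E'
from h import *
T=[.537,.193,.22]
R=plan(T,23,20)
p=viewer.get_image('wrist')
p=wristRt(p,dict(orientation=Rot.from_matrix(R).as_rotvec(),tcp_pos=np.array(T)))
print(proj(p,[[.518,.239,.01],[.557,.288,.01],[.455,.245,.01],[.479,.19,.01]]))
E
```

```text
d [ 0.2357 -0.411   0.0245] w [-0.     -0.      0.7066] F [ 0.5 -0.2 -0.3] width 0.0871 t 0.95
[-0.99 -0.66 -0.06] [-0.   -0.    0.44]
[-1.01 -0.62 -0.06] [-0.   -0.    0.44]
[-1.03 -0.59 -0.06] [-0.   -0.    0.44]
[-1.05 -0.55 -0.06] [-0.   -0.    0.44]
[-1.07 -0.51 -0.06] [-0.   -0.    0.44]
[-1.09 -0.47 -0.06] [-0.   -0.    0.44]
[-1.1  -0.43 -0.06] [-0.   -0.    0.44]
[-1.12 -0.4  -0.06] [-0.   -0.    0.44]
[-1.13 -0.36 -0.06] [-0.   -0.    0.44]
[-1.14 -0.32 -0.06] [-0.   -0.    0.44]
[-1.15 -0.27 -0.06] [-0.   -0.    0.44]
[-1.16 -0.23 -0.06] [-0.   -0.    0.44]
[-1.17 -0.19 -0.06] [-0.   -0.    0.44]
[-1.17 -0.15 -0.06] [-0.   -0.    0.44]
[-1.18 -0.11 -0.06] [-0.   -0.    0.44]
[-1.18 -0.07 -0.06] [-0.   -0.    0.44]
[-1.18 -0.03 -0.06] [-0.   -0.    0.44]
[-1.18  0.02 -0.06] [-0.   -0.    0.44]
[-1.18  0.06 -0.06] [-0.   -0.    0.44]
[-1.18  0.1  -0.06] [-0.   -0.    0.44]
[[318.99678827 128.96319673]
 [365.81458285 103.05697979]
 [271.69019044 102.74324069]
 [274.24618616 153.72555082]]
```

Emit:
arm_command([
  {"x":-0.96,"y":-0.64,"rz":0.45},
  {"x":-0.98,"y":-0.6,"rz":0.45},
  {"x":-1,"y":-0.57,"rz":0.45},
  {"x":-1,"y":-0.53,"rz":0.45},
  {"x":-1,"y":-0.5,"rz":0.45},
  {"x":-1,"y":-0.46,"rz":0.45},
  {"x":-1,"y":-0.42,"rz":0.45},
  {"x":-1,"y":-0.39,"rz":0.45},
  {"x":-1,"y":-0.35,"rz":0.45},
  {"x":-1,"y":-0.31,"rz":0.45},
], hand=87, squeeze=30)

```text
schema error: expected keys x, y, z, rx, ry, rz
```

```bash
python3 - <<'E'
from h import *
plan([.54,.186,.17],23,11)
E
```

```text
d [ 0.2387 -0.418  -0.0255] w [ 0.     -0.      0.7066] F [-0.  -0.2  0.2] width 0.0872 t 1.0
[-1.82 -1.22  0.12] [ 0.  -0.   0.8]
[-1.89 -1.1   0.12] [ 0.  -0.   0.8]
[-1.96 -0.97  0.12] [ 0.  -0.   0.8]
[-2.02 -0.85  0.12] [ 0.  -0.   0.8]
[-2.07 -0.71  0.12] [ 0.  -0.   0.8]
[-2.11 -0.58  0.12] [ 0.  -0.   0.8]
[-2.14 -0.44  0.12] [ 0.  -0.   0.8]
[-2.17 -0.3   0.12] [ 0.  -0.   0.8]
[-2.18 -0.16  0.12] [ 0.  -0.   0.8]
[-2.19 -0.02  0.12] [ 0.  -0.   0.8]
[-2.18  0.12  0.12] [ 0.  -0.   0.8]
```

All keys are required.

Emit:
arm_command([
  {"x":-0.96,"y":-0.64,"z":0,"rx":0,"ry":0,"rz":0.45},
  {"x":-0.98,"y":-0.6,"z":0,"rx":0,"ry":0,"rz":0.45},
  {"x":-1,"y":-0.57,"z":0,"rx":0,"ry":0,"rz":0.45},
  {"x":-1,"y":-0.53,"z":0,"rx":0,"ry":0,"rz":0.45},
  {"x":-1,"y":-0.5,"z":0,"rx":0,"ry":0,"rz":0.45},
  {"x":-1,"y":-0.46,"z":0,"rx":0,"ry":0,"rz":0.45},
  {"x":-1,"y":-0.42,"z":0,"rx":0,"ry":0,"rz":0.45},
  {"x":-1,"y":-0.39,"z":0,"rx":0,"ry":0,"rz":0.45},
  {"x":-1,"y":-0.35,"z":0,"rx":0,"ry":0,"rz":0.45},
  {"x":-1,"y":-0.31,"z":0,"rx":0,"ry":0,"rz":0.45},
], hand=87, squeeze=30)

```text
t: 2.25
tcp_pos: [0.4136, 0.3938, 0.196]
orientation: [1.295, 2.861, 0.0]
wrist_force: [-0.4, -0.3, 0.4]
gripper_width: 0.0869
```

```bash
python3 - <<'E'
from h import *
plan([.54,.186,.17],23,14)
E
```

```text
d [ 0.1264 -0.2078 -0.026 ] w [0.0008 0.0008 0.3194] F [-0.4 -0.3  0.4] width 0.0869 t 2.25
[-0.86 -0.15  0.09] [0.   0.   0.29]
[-0.86 -0.13  0.09] [0.   0.   0.29]
[-0.86 -0.11  0.09] [0.   0.   0.29]
[-0.86 -0.09  0.09] [0.   0.   0.29]
[-0.87 -0.07  0.09] [0.   0.   0.29]
[-0.87 -0.05  0.09] [0.   0.   0.29]
[-0.87 -0.03  0.09] [0.   0.   0.29]
[-0.87 -0.01  0.09] [0.   0.   0.29]
[-0.87  0.01  0.09] [0.   0.   0.29]
[-0.87  0.03  0.09] [0.   0.   0.29]
[-0.87  0.05  0.09] [0.   0.   0.29]
[-0.87  0.07  0.09] [0.   0.   0.29]
[-0.86  0.09  0.09] [0.   0.   0.29]
[-0.86  0.11  0.09] [0.   0.   0.29]
```

Emit:
arm_command([
  {"x":-1,"y":-0.15,"z":0.12,"rx":0,"ry":0,"rz":0.4},
  {"x":-1,"y":-0.13,"z":0.12,"rx":0,"ry":0,"rz":0.4},
  {"x":-1,"y":-0.11,"z":0.12,"rx":0,"ry":0,"rz":0.4},
  {"x":-1,"y":-0.08,"z":0.12,"rx":0,"ry":0,"rz":0.4},
  {"x":-1,"y":-0.05,"z":0.12,"rx":0,"ry":0,"rz":0.4},
  {"x":-1,"y":-0.02,"z":0.12,"rx":0,"ry":0,"rz":0.4},
  {"x":-1,"y":0.01,"z":0.12,"rx":0,"ry":0,"rz":0.4},
  {"x":-1,"y":0.05,"z":0.12,"rx":0,"ry":0,"rz":0.4},
  {"x":-1,"y":0.08,"z":0.12,"rx":0,"ry":0,"rz":0.4},
  {"x":-1,"y":0.1,"z":0.12,"rx":0,"ry":0,"rz":0.4},
])

```text
t: 3.5
tcp_pos: [0.5236, 0.2092, 0.1704]
orientation: [1.763, 2.598, 0.002]
wrist_force: [-0.1, -0.1, 0.8]
gripper_width: 0.0872
```

```bash
python3 - <<'E'
from h import *
import pickle
s=status.observe(); p=viewer.get_image('wrist'); save(p,'w1'); wristRt(p,s); pickle.dump(p,open('w1.pkl','wb'))
print(s['tcp_pos'],s['orientation'],s['dq'].round(3))
for q in ['housing','spot']:
    print(q,[(round(m['score'],2),m['box']) for m in viewer.masks_of(p,q)])
E
```

```text
[0.52357209 0.20922635 0.17039116] [1.76343773e+00 2.59841516e+00 1.54750460e-03] [ 0.216  0.057  0.12  -0.018 -0.059 -0.03   0.087]
housing [(0.57, [268.0, 119.8, 375.3, 183.6])]
spot [(0.63, [272.5, 118.8, 375.6, 181.8])]
```

View pics/w1.png

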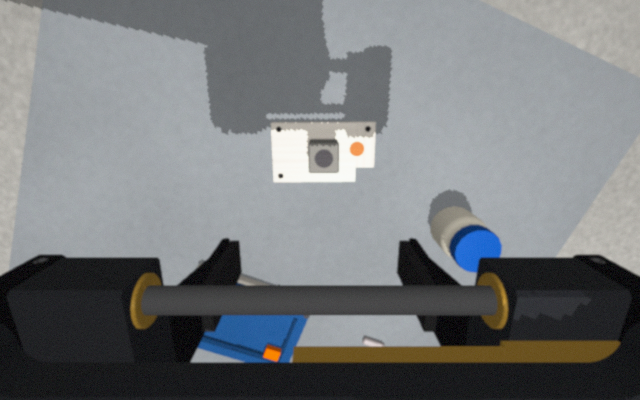

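```bash
python3 - <<'E'
import cv2
a=cv2.imread('pics/w1.png')[105:195,255:390]; cv2.imwrite('pics/w1c.png',cv2.resize(a,None,fx=5.5,fy=5.5,interpolation=2))
E
```

```text
(no output)
```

View pics/w1c.png

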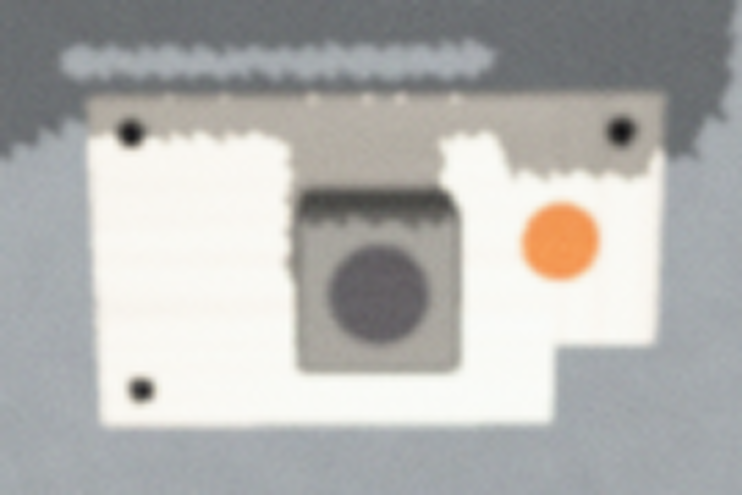

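```bash
cat >> h.py <<'E'
from scipy.optimize import least_squares
def fit2(p,obj,px,x0,z0=0.):
    obj=np.array(obj,float)/1000; px=np.array(px,float)
    def W(q):
        c,s_=np.cos(q[2]),np.sin(q[2]); return np.c_[q[0]+c*obj[:,0]-s_*obj[:,1],q[1]+s_*obj[:,0]+c*obj[:,1],obj[:,2]+z0]
    r=least_squares(lambda q:(proj(p,W(q))-px).ravel(),x0,x_scale=[.01,.01,.1])
    print('pose',r.x[:2].round(4),'deg',np.degrees(r.x[2]).round(2)); print('res',r.fun.reshape(-1,2).round(2).tolist())
    return r.x
E
python3 - <<'E'
from h import *
import pickle
p=pickle.load(open('w1.pkl','rb'))
c=np.array([[88,94],[666,94],[655,345],[556,345],[552,423],[102,426],[561,241],[378,293]])/5.5+[254.6,104.6]
fit2(p,[[-55,32,10],[55,32,10],[55,-16,10],[35,-16,10],[35,-32,10],[-55,-32,10],[36,4,10],[0,0,46]],c,[.518,.239,.4])
E
```

```text
pose [0.5175 0.2381] deg 21.86
res [[0.07, 0.4], [0.02, 0.11], [-0.15, -0.3], [-0.48, -0.25], [-0.2, -0.16], [0.23, -0.47], [0.11, 0.26], [0.35, 0.26]]
```

```bash
python3 - <<'E'
from h import *
plan([.5175,.2381,.06],21.9,10)
E
```

```text
d [-0.0059  0.0291 -0.1104] w [ 0.0012  0.0008 -0.0045] F [-0.6  0.3  0.7] width 0.0871 t 3.65
[0.15 0.03 0.55] [ 0.    0.   -0.01]
[0.15 0.03 0.55] [ 0.    0.   -0.01]
[0.15 0.03 0.55] [ 0.    0.   -0.01]
[0.15 0.03 0.55] [ 0.    0.   -0.01]
[0.15 0.03 0.55] [ 0.    0.   -0.01]
[0.15 0.03 0.55] [ 0.    0.   -0.01]
[0.15 0.03 0.55] [ 0.    0.   -0.01]
[0.15 0.03 0.55] [ 0.    0.   -0.01]
[0.15 0.03 0.55] [ 0.    0.   -0.01]
[0.15 0.03 0.55] [ 0.    0.   -0.01]
```

Emit:
arm_command([
  {"x":0.3,"y":0.06,"z":0.5,"rx":0,"ry":0,"rz":-0.05},
  {"x":0.3,"y":0.06,"z":0.8,"rx":0,"ry":0,"rz":0},
  {"x":0.3,"y":0.06,"z":0.8,"rx":0,"ry":0,"rz":0},
  {"x":0.3,"y":0.06,"z":0.8,"rx":0,"ry":0,"rz":0},
  {"x":0.25,"y":0.06,"z":0.8,"rx":0,"ry":0,"rz":0},
  {"x":0.05,"y":0.03,"z":0.8,"rx":0,"ry":0,"rz":0},
  {"x":0,"y":0,"z":0.8,"rx":0,"ry":0,"rz":0},
  {"x":0,"y":0,"z":0.3,"rx":0,"ry":0,"rz":0},
  {"x":0,"y":0,"z":0,"rx":0,"ry":0,"rz":0},
  {"x":0,"y":0,"z":0,"rx":0,"ry":0,"rz":0},
])

```text
t: 4.9
tcp_pos: [0.5157, 0.2448, 0.0491]
orientation: [-1.751, -2.607, 0.001]
wrist_force: [-0.3, 0.1, 0.5]
gripper_width: 0.0871
```

```bash
python3 - <<'E'
from h import *
plan([.5175,.2381,.016],21.9,4)
E
```

```text
d [ 0.0018 -0.0067 -0.0331] w [-0.0014 -0.0006  0.0056] F [-0.3  0.1  0.5] width 0.0871 t 4.9
[-0.09 -0.01  0.41] [-0.   -0.    0.02]
[-0.09 -0.01  0.41] [-0.   -0.    0.02]
[-0.09 -0.01  0.41] [-0.   -0.    0.02]
[-0.09 -0.01  0.41] [-0.   -0.    0.02]
```

Emit:
arm_command([
  {"x":-0.2,"y":-0.02,"z":0.3,"rx":0,"ry":0,"rz":0.06},
  {"x":-0.14,"y":-0.01,"z":0.5,"rx":0,"ry":0,"rz":0},
  {"x":0,"y":0,"z":0.5,"rx":0,"ry":0,"rz":0},
  {"x":0,"y":0,"z":0.3,"rx":0,"ry":0,"rz":0},
  {"x":0,"y":0,"z":0,"rx":0,"ry":0,"rz":0},
  {"x":0,"y":0,"z":0,"rx":0,"ry":0,"rz":0},
  {"x":0,"y":0,"z":0,"rx":0,"ry":0,"rz":0},
  {"x":0,"y":0,"z":0,"rx":0,"ry":0,"rz":0},
  {"x":0,"y":0,"z":0,"rx":0,"ry":0,"rz":0},
  {"x":0,"y":0,"z":0,"rx":0,"ry":0,"rz":0},
])

```text
t: 6.15
tcp_pos: [0.519, 0.2383, 0.0164]
orientation: [1.759, 2.603, 0.003]
wrist_force: [-0.1, 0.2, 0.5]
gripper_width: 0.087
```

```bash
python3 - <<'E'
from h import *
plan([.5175,.2381,.016],21.9,1)
E
```

```text
d [-0.0015 -0.0002 -0.0004] w [ 0.0018 -0.0011  0.0001] F [-0.1  0.2  0.5] width 0.087 t 6.15
[ 0.02 -0.07  0.02] [ 0.02 -0.01  0.  ]
```

Emit:
arm_command([
  {"x":0,"y":-0.07,"z":0,"rx":0,"ry":0,"rz":0},
  {"x":0,"y":0,"z":0,"rx":0,"ry":0,"rz":0},
  {"x":0,"y":0,"z":0,"rx":0,"ry":0,"rz":0},
  {"x":0,"y":0,"z":0,"rx":0,"ry":0,"rz":0},
  {"x":0,"y":0,"z":0,"rx":0,"ry":0,"rz":0},
  {"x":0,"y":0,"z":0,"rx":0,"ry":0,"rz":0},
  {"x":0,"y":0,"z":-0.2,"rx":0,"ry":0,"rz":0},
  {"x":0,"y":0,"z":-0.5,"rx":0,"ry":0,"rz":0},
  {"x":0,"y":0,"z":-1,"rx":0,"ry":0,"rz":0},
  {"x":0,"y":0,"z":-1,"rx":0,"ry":0,"rz":0},
], hand=20, squeeze=30)

```text
t: 7.4
tcp_pos: [0.5144, 0.2361, 0.0697]
orientation: [-1.757, -2.6, 0.008]
wrist_force: [0.2, 0.2, -4.1]
gripper_width: 0.0276
```

```bash
python3 - <<'E'
from h import *
plan([.503,-.055,.12],0.8,16)
E
```

```text
d [-0.0114 -0.2911  0.0503] w [-0.0062  0.0012  0.3685] F [ 0.2  0.2 -4.1] width 0.0276 t 7.4
[-0.83 -0.37 -0.15] [-0.    0.    0.29]
[-0.84 -0.35 -0.15] [-0.    0.    0.29]
[-0.85 -0.33 -0.16] [-0.    0.    0.29]
[-0.85 -0.31 -0.16] [-0.    0.    0.29]
[-0.86 -0.3  -0.16] [-0.    0.    0.29]
[-0.87 -0.28 -0.16] [-0.    0.    0.29]
[-0.87 -0.26 -0.16] [-0.    0.    0.29]
[-0.88 -0.23 -0.16] [-0.    0.    0.29]
[-0.88 -0.21 -0.16] [-0.    0.    0.29]
[-0.89 -0.19 -0.16] [-0.    0.    0.29]
[-0.89 -0.17 -0.16] [-0.    0.    0.29]
[-0.9  -0.15 -0.16] [-0.    0.    0.29]
[-0.9  -0.13 -0.16] [-0.    0.    0.29]
[-0.9  -0.11 -0.16] [-0.    0.    0.29]
[-0.91 -0.09 -0.16] [-0.    0.    0.29]
[-0.91 -0.07 -0.16] [-0.    0.    0.29]
```

Emit:
arm_command([
  {"x":-0.9,"y":-0.42,"z":-0.3,"rx":0,"ry":0,"rz":0.3},
  {"x":-1,"y":-0.42,"z":-0.3,"rx":0,"ry":0,"rz":0.3},
  {"x":-1,"y":-0.4,"z":-0.3,"rx":0,"ry":0,"rz":0.3},
  {"x":-1,"y":-0.38,"z":-0.3,"rx":0,"ry":0,"rz":0.3},
  {"x":-1,"y":-0.36,"z":-0.3,"rx":0,"ry":0,"rz":0.3},
  {"x":-1,"y":-0.33,"z":-0.2,"rx":0,"ry":0,"rz":0.3},
  {"x":-1,"y":-0.3,"z":-0.2,"rx":0,"ry":0,"rz":0.3},
  {"x":-1,"y":-0.27,"z":-0.2,"rx":0,"ry":0,"rz":0.3},
  {"x":-1,"y":-0.24,"z":0,"rx":0,"ry":0,"rz":0.3},
  {"x":-1,"y":-0.22,"z":0,"rx":0,"ry":0,"rz":0.3},
])

```text
t: 8.65
tcp_pos: [0.5003, 0.0108, 0.115]
orientation: [-2.078, -2.353, 0.011]
wrist_force: [-0.0, -0.5, -3.2]
gripper_width: 0.028
```

```bash
python3 - <<'E'
from h import *
plan([.503,-.055,.12],0.8,5)
E
```

```text
d [ 0.0027 -0.0658  0.005 ] w [-0.0065  0.0029  0.1099] F [-0.  -0.5 -3.2] width 0.028 t 8.65
[-0.66 -0.05 -0.05] [-0.02  0.01  0.27]
[-0.66 -0.04 -0.05] [-0.02  0.01  0.27]
[-0.66 -0.03 -0.05] [-0.02  0.01  0.27]
[-0.66 -0.01 -0.05] [-0.02  0.01  0.27]
[-0.66  0.   -0.05] [-0.02  0.01  0.27]
```

Emit:
arm_command([
  {"x":-0.7,"y":-0.05,"z":0,"rx":0,"ry":0,"rz":0.27},
  {"x":-0.7,"y":-0.05,"z":0,"rx":0,"ry":0,"rz":0.27},
  {"x":-0.7,"y":0,"z":0,"rx":0,"ry":0,"rz":0.27},
  {"x":-0.6,"y":0,"z":0,"rx":0,"ry":0,"rz":0.27},
  {"x":-0.3,"y":0,"z":0,"rx":0,"ry":0,"rz":0.27},
  {"x":0,"y":0,"z":0,"rx":-0.08,"ry":0.04,"rz":0},
  {"x":0,"y":0,"z":0,"rx":0,"ry":0,"rz":0},
  {"x":0,"y":0,"z":0,"rx":0,"ry":0,"rz":0},
  {"x":0,"y":0,"z":0,"rx":0,"ry":0,"rz":0},
  {"x":0,"y":0,"z":0,"rx":0,"ry":0,"rz":0},
])

```text
t: 9.9
tcp_pos: [0.5035, -0.0525, 0.1146]
orientation: [-2.21, -2.231, -0.001]
wrist_force: [0.9, 0.3, -3.7]
gripper_width: 0.0276
```

```bash
python3 - <<'E'
from h import *
import pickle
s=status.observe(); p=viewer.get_image('wrist'); save(p,'w2'); wristRt(p,s); pickle.dump((p,s),open('w2.pkl','wb'))
print(s['tcp_pos'],s['orientation'],s['dq'].round(3))
Rt=Rot.from_rotvec(s['orientation']).as_matrix();print(Rt.round(4))
a=p['color'][:,:,::-1]
cv2.imwrite('pics/w2c.png',cv2.resize(a[90:300,215:425],None,fx=2.85,fy=2.85,interpolation=2))
E
```

```text
[ 0.50351072 -0.05245769  0.1146314 ] [-2.21049365e+00 -2.23098636e+00 -5.69719551e-04] [-0.003 -0.    -0.001  0.     0.    -0.001 -0.   ]
[[-9.2e-03  1.0e+00 -4.0e-04]
 [ 1.0e+00  9.2e-03  9.0e-04]
 [ 9.0e-04 -4.0e-04 -1.0e+00]]
```

View pics/w2.png

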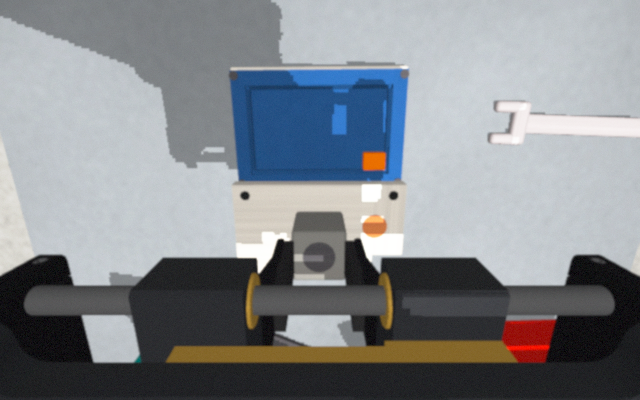

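View pics/w2c.png

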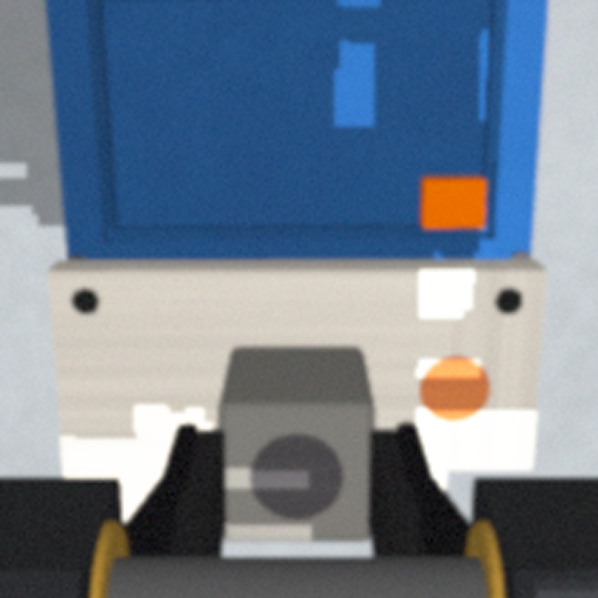

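```bash
python3 - <<'E'
import cv2
a=cv2.imread('pics/w2.png')[55:190,222:418]; cv2.imwrite('pics/w2n.png',cv2.resize(a,None,fx=4,fy=4,interpolation=2))
E
```

```text
(no output)
```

View pics/w2n.png

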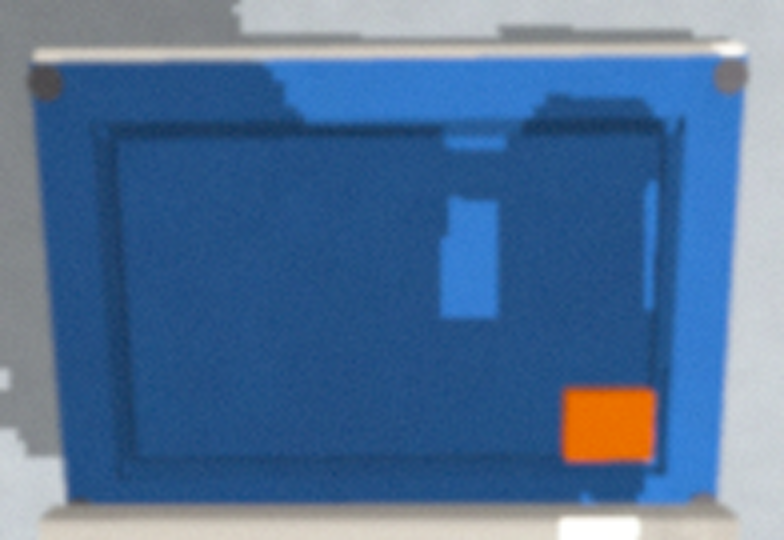

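```bash
python3 - <<'E'
from h import *
import pickle
p,s=pickle.load(open('w2.pkl','rb'))
o=[[37.5,-18.5,28],[56.5,-18.5,28],[37.5,-33.5,28],[56.5,-33.5,28],[-59.5,36.5,28],[59.5,36.5,28],[59.5,-36.5,28],[-59.5,-36.5,28],[-56.5,33.5,20],[56.5,33.5,20],[-56.5,-33.5,20]]
c=np.array([[564,388],[656,388],[563,463],[655,464],[97,122],[684,122],[664,472],[122,474],[116,137],[660,136],[133,458]])/4+[221.6,54.6]
n=fit2(p,o,c,[.502,.006,0])
n2=fit2(p,o[:4],c[:4],[.502,.006,0]);n3=fit2(p,o[4:8],c[4:8],[.502,.006,0])
z0=s['tcp_pos'][2]-.016
c=np.array([[50,268],[545,266],[454,387],[297,476],[222,403],[372,403]])/2.85+[214.7,89.7]
h=fit2(p,[[-55,32,10],[55,32,10],[36,4,10],[0,0,46],[-15,15,46],[15,15,46]],c,[.503,-.052,0],z0)
print(proj(p,ray(p,320,240,.1)))
# top cam check
t=pickle.load(open('top0.pkl','rb'))
c=np.array([[322,286],[340,286],[322,304],[340,304]])/2.6+[189.7,89.7]
fit2(t,o[:4],c,[.5,0,0])
E
```

```text
pose [0.5032 0.006 ] deg 0.85
res [[0.71, 1.14], [0.09, 1.03], [0.34, -0.23], [-0.64, -0.58], [-1.38, -0.53], [0.7, -1.31], [0.39, 0.81], [-1.51, 0.95], [-0.11, 0.04], [0.72, -0.43], [0.72, -0.31]]
pose [0.5029 0.006 ] deg 1.21
res [[0.52, 0.85], [-0.09, 0.6], [0.26, -0.51], [-0.7, -1.0]]
pose [0.5036 0.0059] deg 0.76
res [[-0.84, -0.49], [1.22, -1.02], [0.73, 1.06], [-1.14, 0.98]]
pose [ 0.5037 -0.0511] deg 0.72
res [[-2.36, -0.11], [1.84, 0.17], [0.83, 0.07], [-0.03, 0.19], [-2.2, 0.15], [2.0, 0.02]]
[[320. 240.]]
pose [0.5755 0.0272] deg -90.16
res [[-0.02, 0.74], [0.02, 0.74], [-0.02, -0.74], [0.03, -0.74]]
```

```bash
python3 - <<'E'
from h import *
plan([.503,.0046,.056],0.95,6)
E
```

```text
d [-0.0005  0.0571 -0.0586] w [-0.0004 -0.001  -0.0073] F [ 0.3  0.1 -3.8] width 0.0279 t 9.95
[0.48 0.   0.49] [-0.   -0.   -0.02]
[0.48 0.   0.49] [-0.   -0.   -0.02]
[0.48 0.   0.49] [-0.   -0.   -0.02]
[0.48 0.   0.49] [-0.   -0.   -0.02]
[0.48 0.   0.49] [-0.   -0.   -0.02]
[0.48 0.   0.49] [-0.   -0.   -0.02]
```

Emit:
arm_command([
  {"x":0.4,"y":0,"z":0.2,"rx":0,"ry":0,"rz":-0.06},
  {"x":0.7,"y":0,"z":0.5,"rx":0,"ry":0,"rz":-0.03},
  {"x":0.8,"y":0,"z":0.6,"rx":0,"ry":0,"rz":0},
  {"x":0.6,"y":0,"z":0.7,"rx":0,"ry":0,"rz":0},
  {"x":0.3,"y":0,"z":0.5,"rx":0,"ry":0,"rz":0},
  {"x":0,"y":0,"z":0.3,"rx":0,"ry":0,"rz":0},
  {"x":0,"y":0,"z":0.1,"rx":0,"ry":0,"rz":0},
  {"x":0,"y":0,"z":0,"rx":0,"ry":0,"rz":0},
  {"x":0,"y":0,"z":0,"rx":0,"ry":0,"rz":0},
  {"x":0,"y":0,"z":0,"rx":0,"ry":0,"rz":0},
])

```text
t: 11.2
tcp_pos: [0.5027, 0.0077, 0.0523]
orientation: [-2.202, -2.24, -0.0]
wrist_force: [-0.4, 0.8, -4.1]
gripper_width: 0.0278
```

```bash
python3 - <<'E'
from h import *
import pickle
plan([.503,.0046,.056],0.95,1)
s=status.observe(); p=viewer.get_image('wrist'); save(p,'w3'); wristRt(p,s); pickle.dump((p,s),open('w3.pkl','wb'))
a=p['color'][:,:,::-1]
cv2.imwrite('pics/w3c.png',cv2.resize(a[130:280,215:425],None,fx=3.8,fy=3.8,interpolation=2))
E
```

```text
d [ 0.0003 -0.0031  0.0037] w [-0.0006 -0.0007  0.0006] F [-0.4  0.8 -4.1] width 0.0278 t 11.2
[-0.16  0.01 -0.18] [-0.01 -0.01  0.01]
```

View pics/w3c.png

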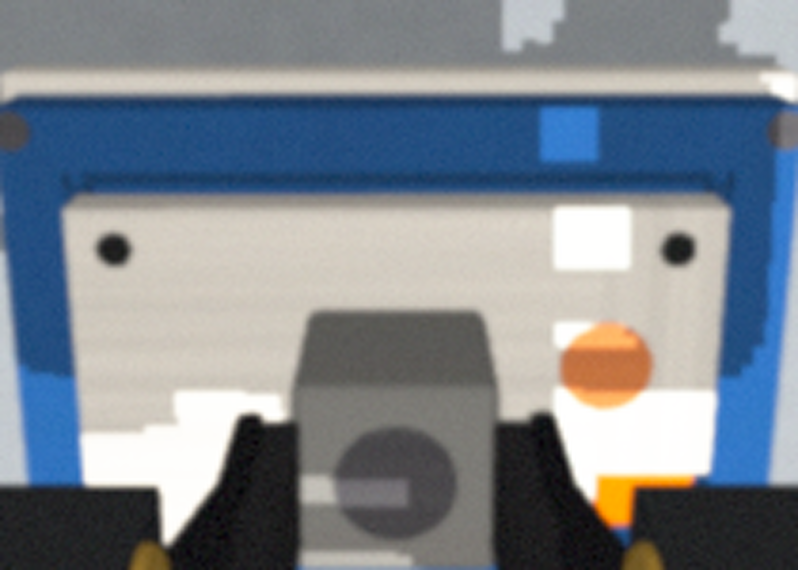

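```bash
python3 - <<'E'
from h import *
import pickle
p,s=pickle.load(open('w3.pkl','rb'))
T=lambda c:np.array(c)/3.8+[214.6,129.6]
n=fit2(p,[[-59.5,36.5,28],[59.5,36.5,28]],T([[65,175],[733,175]]),[.502,.006,0])
z0=s['tcp_pos'][2]-.016
h=fit2(p,[[-55,32,10],[55,32,10],[36,4,10],[0,0,46],[-15,15,46],[15,15,46]],T([[65,208],[730,207],[606,365],[396,483],[297,385],[496,385]]),[.503,-.052,0],z0)
fit2(p,[[-55,32,0],[55,32,0]],T([[72,193],[724,193]]),[.503,0,0],z0)
# predicted orange corner (37.5,-18.5,28) & (56.5,-18.5,28) px in crop for nest fits
for q in (n,np.array([.5032,.006,.0148])):
    c,si=np.cos(q[2]),np.sin(q[2])
    for o in ([.0375,-.0185],[.0565,-.0185],[.0375,-.0335],[-.0595,.0365],[.0595,.0365]):
        X=[q[0]+c*o[0]-si*o[1],q[1]+si*o[0]+c*o[1],.028]; print(((proj(p,X)-[214.6,129.6])*3.8).round(0))
E
```

```text
pose [0.5034 0.0054] deg 1.04
res [[-0.71, 0.06], [0.71, 0.06]]
pose [0.5029 0.009 ] deg 1.06
res [[-1.72, -0.72], [1.14, -0.51], [0.75, 0.18], [0.05, 0.39], [-2.31, 0.48], [2.13, 0.47]]
pose [0.5031 0.0087] deg 1.04
res [[0.94, -0.07], [-0.94, -0.07]]
[[596. 459.]]
[[696. 459.]]
[[593. 529.]]
[[ 62. 175.]]
[[736. 175.]]
[[595. 456.]]
[[695. 457.]]
[[591. 527.]]
[[ 62. 171.]]
[[736. 173.]]
```

Emit:
arm_command([
  {"x":-0.1,"y":0.01,"z":0,"rx":0,"ry":0,"rz":0},
  {"x":-0.06,"y":0,"z":0,"rx":0,"ry":0,"rz":0},
  {"x":0,"y":0,"z":0,"rx":0,"ry":0,"rz":0},
  {"x":0,"y":0,"z":0,"rx":0,"ry":0,"rz":0},
  {"x":0,"y":0,"z":0.15,"rx":0,"ry":0,"rz":0},
  {"x":0,"y":0,"z":0.15,"rx":0,"ry":0,"rz":0},
  {"x":0,"y":0,"z":0.15,"rx":0,"ry":0,"rz":0},
  {"x":0,"y":0,"z":0.1,"rx":0,"ry":0,"rz":0},
  {"x":0,"y":0,"z":0,"rx":0,"ry":0,"rz":0},
  {"x":0,"y":0,"z":0,"rx":0,"ry":0,"rz":0},
])

```text
t: 12.5
tcp_pos: [0.5031, 0.0043, 0.0406]
orientation: [-2.202, -2.24, -0.0]
wrist_force: [0.0, 0.0, -4.0]
gripper_width: 0.0279
```

```bash
python3 - <<'E'
from h import *
plan([.503,.0046,.036],1.,1)
E
```

```text
d [-0.0001  0.0003 -0.0046] w [-0.0004 -0.0007 -0.0001] F [ 0.  0. -4.] width 0.0279 t 12.5
[ 0.01 -0.    0.23] [-0.   -0.01 -0.  ]
```

Emit:
arm_command([
  {"x":0,"y":0,"z":0.05,"rx":0,"ry":0,"rz":0},
  {"x":0,"y":0,"z":0.06,"rx":0,"ry":0,"rz":0},
  {"x":0,"y":0,"z":0.06,"rx":0,"ry":0,"rz":0},
  {"x":0,"y":0,"z":0.06,"rx":0,"ry":0,"rz":0},
  {"x":0,"y":0,"z":0.04,"rx":0,"ry":0,"rz":0},
  {"x":0,"y":0,"z":0.03,"rx":0,"ry":0,"rz":0},
  {"x":0,"y":0,"z":0.03,"rx":0,"ry":0,"rz":0},
  {"x":0,"y":0,"z":0,"rx":0,"ry":0,"rz":0},
  {"x":0,"y":0,"z":0,"rx":0,"ry":0,"rz":0},
  {"x":0,"y":0,"z":0,"rx":0,"ry":0,"rz":0},
])

```text
t: 13.75
tcp_pos: [0.5034, 0.0044, 0.0378]
orientation: [-2.201, -2.238, -0.003]
wrist_force: [-1.6, 0.1, 2.8]
gripper_width: 0.0279
```

```bash
python3 - <<'E'
from h import *
import pickle
plan([.503,.0046,.036],1.,1)
s=status.observe(); p=viewer.get_image('wrist'); save(p,'w4'); wristRt(p,s); pickle.dump((p,s),open('w4.pkl','wb'))
a=p['color'][:,:,::-1]
cv2.imwrite('pics/w4c.png',cv2.resize(a[130:280,215:425],None,fx=3.8,fy=3.8,interpolation=2))
E
```

```text
d [-0.0004  0.0002 -0.0018] w [-0.0005 -0.0033 -0.0005] F [-1.6  0.1  2.8] width 0.0279 t 13.75
[ 0.01 -0.02  0.09] [-0.01 -0.04 -0.01]
```

View pics/w4c.png

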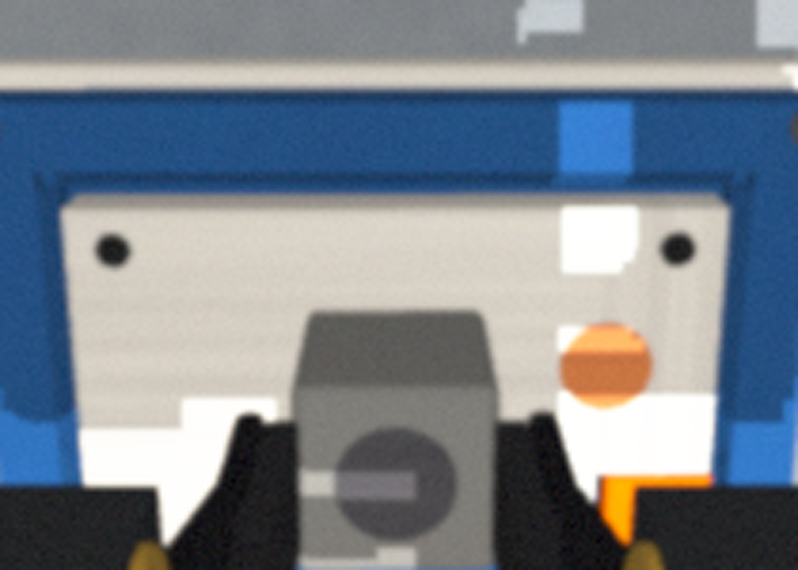

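Emit:
arm_command([
  {"x":0,"y":0,"z":0.05,"rx":0,"ry":0,"rz":0},
  {"x":0,"y":0,"z":0.08,"rx":0,"ry":0,"rz":0},
  {"x":0,"y":0,"z":0.08,"rx":0,"ry":0,"rz":0},
  {"x":0,"y":0,"z":0.08,"rx":0,"ry":0,"rz":0},
  {"x":0,"y":0,"z":0.08,"rx":0,"ry":0,"rz":0},
  {"x":0,"y":0,"z":0.08,"rx":0,"ry":0,"rz":0},
  {"x":0,"y":0,"z":0.08,"rx":0,"ry":0,"rz":0},
  {"x":0,"y":0,"z":0.08,"rx":0,"ry":0,"rz":0},
  {"x":0,"y":0,"z":0.08,"rx":0,"ry":0,"rz":0},
  {"x":0,"y":0,"z":0.08,"rx":0,"ry":0,"rz":0},
])

```text
t: 15.05
tcp_pos: [0.5034, 0.0047, 0.0375]
orientation: [-2.195, -2.23, -0.01]
wrist_force: [-6.7, -1.0, 17.3]
gripper_width: 0.0284
```

Emit:
arm_command([
  {"x":0,"y":0,"z":-0.05,"rx":0,"ry":0,"rz":0},
  {"x":0,"y":0,"z":0,"rx":0,"ry":0,"rz":0},
  {"x":0,"y":0,"z":0,"rx":0,"ry":0,"rz":0},
  {"x":0,"y":0,"z":0,"rx":0,"ry":0,"rz":0},
  {"x":0,"y":0,"z":-0.3,"rx":0,"ry":0,"rz":0},
  {"x":0,"y":0,"z":-0.8,"rx":0,"ry":0,"rz":0},
  {"x":-0.2,"y":0,"z":-1,"rx":0,"ry":0,"rz":0},
  {"x":-0.4,"y":0,"z":-1,"rx":0,"ry":0,"rz":0},
  {"x":-0.5,"y":0,"z":-0.5,"rx":0,"ry":0,"rz":0},
  {"x":-0.5,"y":0,"z":0,"rx":0,"ry":0,"rz":0},
], hand=87)

```text
t: 16.3
tcp_pos: [0.5069, -0.0289, 0.116]
orientation: [-2.197, -2.235, -0.018]
wrist_force: [0.5, 0.5, 0.1]
gripper_width: 0.0864
```

```bash
python3 - <<'E'
from h import *
import pickle
plan([.46,-.25,.24],-30,14)
s=status.observe(); p=viewer.get_image('wrist'); save(p,'w5'); wristRt(p,s); pickle.dump((p,s),open('w5.pkl','wb'))
a=p['color'][:,:,::-1]
cv2.imwrite('pics/w5c.png',cv2.resize(a[100:260,215:425],None,fx=3.7,fy=3.7,interpolation=2))
E
```

```text
d [-0.0469 -0.2211  0.124 ] w [-3.000e-04 -1.370e-02  5.408e-01] F [0.5 0.5 0.1] width 0.0864 t 16.3
[-0.78 -0.18 -0.45] [-0.   -0.01  0.48]
[-0.79 -0.15 -0.45] [-0.   -0.01  0.48]
[-0.79 -0.12 -0.45] [-0.   -0.01  0.48]
[-0.8  -0.09 -0.45] [-0.   -0.01  0.48]
[-0.8  -0.06 -0.45] [-0.   -0.01  0.48]
[-0.8  -0.03 -0.45] [-0.   -0.01  0.48]
[-0.8   0.01 -0.45] [-0.   -0.01  0.48]
[-0.8   0.04 -0.45] [-0.   -0.01  0.48]
[-0.8   0.07 -0.45] [-0.   -0.01  0.48]
[-0.8   0.1  -0.45] [-0.   -0.01  0.48]
[-0.8   0.13 -0.45] [-0.   -0.01  0.48]
[-0.79  0.16 -0.45] [-0.   -0.01  0.48]
[-0.78  0.19 -0.44] [-0.   -0.01  0.48]
[-0.78  0.22 -0.44] [-0.   -0.01  0.48]
```

View pics/w5c.png

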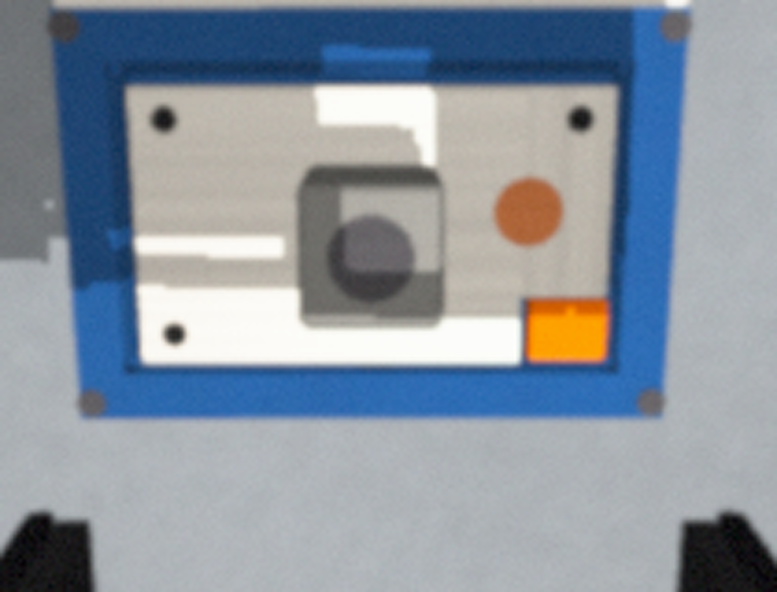

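```bash
python3 - <<'E'
from h import *
import pickle
p,s=pickle.load(open('w5.pkl','rb'))
T=lambda c:np.array(c)/3.7+[214.6,99.6]
def f(o,c,z=None):
    o=np.array(o)/1000.;c=T(c)
    def W(q): 
        cc,ss=np.cos(q[2]),np.sin(q[2]); return np.c_[q[0]+cc*o[:,0]-ss*o[:,1],q[1]+ss*o[:,0]+cc*o[:,1],np.full(len(o),q[3])+(q[4]*o[:,0]+q[5]*o[:,1] if len(q)>4 else 0)]
    for x0 in ([.503,.006,.01,.03],[.503,.006,.01,.03,0,0]):
        r=least_squares(lambda q:(proj(p,W(q))-c).ravel(),x0,x_scale='jac');print(r.x.round(4),r.fun.reshape(-1,2).round(1).tolist())
f([[-59.5,36.5],[59.5,36.5],[59.5,-36.5],[-59.5,-36.5]],[[107,65],[632,63],[617,371],[127,372]])
f([[-55,32],[55,32],[35,-32],[-55,-32],[36,4]],[[125,84],[619,84],[522,366],[140,366],[529,211]])
f([[37.5,-18.5],[56.5,-18.5],[37.5,-33.5],[56.5,-33.5]],[[526,298],[609,298],[525,362],[608,362]])
E
```

```text
[0.5032 0.0052 0.0211 0.0248] [[0.1, -0.3], [0.1, -0.2], [-0.4, 0.1], [0.2, 0.4]]
[0.5031 0.0052 0.022  0.0248 0.0093 0.0035] [[-0.0, -0.2], [0.1, -0.2], [-0.3, 0.2], [0.3, 0.2]]
[0.5036 0.0052 0.0191 0.0331] [[-0.6, 0.5], [0.4, 0.3], [-0.2, -0.6], [0.0, -0.4], [0.4, 0.2]]
[ 0.5035  0.0054  0.0207  0.0329  0.0183 -0.0644] [[0.1, 0.2], [-0.1, -0.0], [0.0, -0.0], [-0.2, -0.2], [0.3, -0.0]]
[0.5007 0.0086 0.0285 0.04  ] [[0.0, 0.2], [0.3, -0.1], [-0.1, 0.1], [-0.2, -0.2]]
[ 0.5011  0.0075  0.0347  0.0313  0.0697 -0.0745] [[-0.1, 0.0], [0.1, -0.0], [0.1, -0.0], [-0.1, 0.0]]
```

The housing sits in the pocket with its notch at the orange block (crop ~(567,330)). My height readings scatter by 2-3 mm, so I'll check seating by touching the block top with shut fingers (66 mm if home).

```bash
python3 - <<'E'
from h import *
plan([.5035,.0052,.08],0.95,5)
E
```

```text
d [-0.003   0.0359 -0.0356] w [ 0.0026 -0.012  -0.0016] F [ 0.5 -1.3 -0.6] width 0.0869 t 16.35
[ 0.36 -0.03  0.36] [ 0.01 -0.03 -0.  ]
[ 0.36 -0.03  0.36] [ 0.01 -0.03 -0.  ]
[ 0.36 -0.03  0.36] [ 0.01 -0.03 -0.  ]
[ 0.36 -0.02  0.36] [ 0.01 -0.03 -0.  ]
[ 0.36 -0.02  0.36] [ 0.01 -0.03 -0.  ]
```

Emit:
arm_command([
  {"x":0.4,"y":-0.03,"z":0,"rx":0.03,"ry":-0.15,"rz":0},
  {"x":0.5,"y":-0.03,"z":0.1,"rx":0,"ry":0,"rz":0},
  {"x":0.5,"y":-0.03,"z":0.2,"rx":0,"ry":0,"rz":0},
  {"x":0.4,"y":-0.03,"z":0.4,"rx":0,"ry":0,"rz":0},
  {"x":0,"y":0,"z":0.5,"rx":0,"ry":0,"rz":0},
  {"x":0,"y":0,"z":0.4,"rx":0,"ry":0,"rz":0},
  {"x":0,"y":0,"z":0.2,"rx":0,"ry":0,"rz":0},
  {"x":0,"y":0,"z":0,"rx":0,"ry":0,"rz":0},
  {"x":0,"y":0,"z":0,"rx":0,"ry":0,"rz":0},
  {"x":0,"y":0,"z":0,"rx":0,"ry":0,"rz":0},
], hand=0)

```text
t: 17.6
tcp_pos: [0.5013, 0.0084, 0.0745]
orientation: [-2.202, -2.237, 0.008]
wrist_force: [0.4, -0.0, -0.4]
gripper_width: 0.0021
```

```bash
python3 - <<'E'
from h import *
plan([.5035,.0052,.066],0.95,1)
E
```

```text
d [ 0.0022 -0.0032 -0.0085] w [-0.0055  0.0014 -0.0008] F [ 0.4 -0.  -0.4] width 0.0021 t 17.6
[-0.16  0.11  0.42] [-0.07  0.02 -0.01]
```

Descend slowly: free descent would reach ~59 mm; see where it stops.

Emit:
arm_command([
  {"x":-0.16,"y":0.1,"z":0.15,"rx":-0.07,"ry":0.02,"rz":0},
  {"x":0,"y":0,"z":0.1,"rx":0,"ry":0,"rz":0},
  {"x":0,"y":0,"z":0.07,"rx":0,"ry":0,"rz":0},
  {"x":0,"y":0,"z":0.07,"rx":0,"ry":0,"rz":0},
  {"x":0,"y":0,"z":0.07,"rx":0,"ry":0,"rz":0},
  {"x":0,"y":0,"z":0.07,"rx":0,"ry":0,"rz":0},
  {"x":0,"y":0,"z":0.07,"rx":0,"ry":0,"rz":0},
  {"x":0,"y":0,"z":0.07,"rx":0,"ry":0,"rz":0},
  {"x":0,"y":0,"z":0.07,"rx":0,"ry":0,"rz":0},
  {"x":0,"y":0,"z":0.07,"rx":0,"ry":0,"rz":0},
])

```text
t: 18.85
tcp_pos: [0.5039, 0.005, 0.0576]
orientation: [2.203, 2.238, 0.002]
wrist_force: [0.5, -0.7, 0.0]
gripper_width: 0.0003
```

```bash
python3 - <<'E'
from h import *
plan([.46,-.25,.24],-30,14)
E
```

```text
d [-0.0439 -0.255   0.1824] w [ 0.0014 -0.0009  0.5394] F [ 0.5 -0.7  0. ] width 0.0003 t 18.85
[-0.91 -0.17 -0.65] [ 0.   -0.    0.48]
[-0.91 -0.13 -0.65] [ 0.   -0.    0.48]
[-0.92 -0.1  -0.65] [ 0.   -0.    0.48]
[-0.92 -0.06 -0.65] [ 0.   -0.    0.48]
[-0.92 -0.03 -0.65] [ 0.   -0.    0.48]
[-0.92  0.01 -0.65] [ 0.   -0.    0.48]
[-0.92  0.04 -0.65] [ 0.   -0.    0.48]
[-0.92  0.08 -0.65] [ 0.   -0.    0.48]
[-0.92  0.11 -0.65] [ 0.   -0.    0.48]
[-0.91  0.15 -0.65] [ 0.   -0.    0.48]
[-0.91  0.18 -0.65] [ 0.   -0.    0.48]
[-0.9   0.22 -0.65] [ 0.   -0.    0.48]
[-0.89  0.25 -0.65] [ 0.   -0.    0.48]
[-0.88  0.29 -0.65] [ 0.   -0.    0.48]
```

```bash
python3 - <<'E'
from h import *
import pickle
s=status.observe(); p=viewer.get_image('wrist'); save(p,'w6'); print(s['tcp_pos'],s['wrist_force'])
E
```

```text
[0.50386247 0.00502032 0.05762356] [ 0.46285605 -0.67017111  0.01832039]
```

View pics/w6.png

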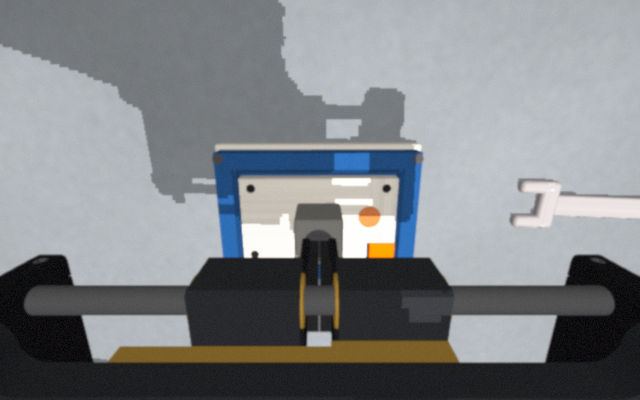

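No contact by 57.6 mm: the shut fingertips evidently end short of the TCP, so this touch gives no datum. The 21 N push that did not sink it, and the rim bias I found in the images, both fit "seated". Next I'll triangulate the probe and its neighbours.

```bash
python3 - <<'E'
from h import *
import pickle
t=pickle.load(open('top0.pkl','rb'));sc=pickle.load(open('scene0.pkl','rb'))
for n,a,b in [('turq',(197,43),(553,508)),('big',(184,254),(602,233)),('green',(64,234),(703,337)),('probe',(177,175),(592,373))]:
    ua=np.array(a)/2.5+[139.7,79.7]; ub=np.array(b)/2.6+[189.7,89.7]
    r=least_squares(lambda X:np.r_[proj(sc,X)[0]-ua,proj(t,X)[0]-ub],[.45,-.26,.16],x_scale=.01); print(n,r.x.round(4),r.fun.round(1))
plan([.50,.0,.24],0.95,8)
E
```

```text
turq [ 0.333  -0.2155  0.2007] [0.2 0.  0.2 0. ]
big [ 0.5808 -0.267   0.2042] [0.1 0.  0.1 0. ]
green [ 0.4906 -0.3706  0.1522] [-0. -0. -0. -0.]
probe [ 0.4562 -0.2618  0.1609] [-0.3 -0.  -0.3 -0. ]
d [-0.0037 -0.005   0.1825] w [ 0.0012 -0.0004 -0.0008] F [-0.6  0.3 -0.2] width 0.0006 t 18.9
[-0.03 -0.02 -1.14] [ 0. -0. -0.]
[-0.03 -0.02 -1.14] [ 0. -0. -0.]
[-0.03 -0.02 -1.14] [ 0. -0. -0.]
[-0.03 -0.02 -1.14] [ 0. -0. -0.]
[-0.03 -0.02 -1.14] [ 0. -0. -0.]
[-0.03 -0.02 -1.14] [ 0. -0. -0.]
[-0.03 -0.02 -1.14] [ 0. -0. -0.]
[-0.03 -0.02 -1.14] [ 0. -0. -0.]
```

Emit:
arm_command([
  {"x":0,"y":0,"z":-0.8,"rx":0,"ry":0,"rz":0},
  {"x":0,"y":0,"z":-1,"rx":0,"ry":0,"rz":-0.5},
  {"x":-0.2,"y":0,"z":-1,"rx":0,"ry":0,"rz":-1},
  {"x":-0.6,"y":-0.06,"z":-1,"rx":0,"ry":0,"rz":-1},
  {"x":-0.95,"y":-0.2,"z":-1,"rx":0,"ry":0,"rz":-1},
  {"x":-0.95,"y":-0.28,"z":-1,"rx":0,"ry":0,"rz":-1},
  {"x":-0.93,"y":-0.36,"z":-1,"rx":0,"ry":0,"rz":-1},
  {"x":-0.9,"y":-0.43,"z":-1,"rx":0,"ry":0,"rz":-1},
  {"x":-0.87,"y":-0.5,"z":-0.8,"rx":0,"ry":0,"rz":-1},
  {"x":-0.83,"y":-0.56,"z":-0.5,"rx":0,"ry":0,"rz":-1},
], hand=60)

```text
t: 20.15
tcp_pos: [0.5078, -0.1341, 0.256]
orientation: [1.292, 2.852, 0.008]
wrist_force: [0.7, -0.5, 0.4]
gripper_width: 0.0598
```

```bash
python3 - <<'E'
from h import *
plan([.498,-.28,.25],67,8)
E
```

```text
d [-0.0098 -0.1459 -0.006 ] w [ 0.0069  0.0094 -0.4493] F [ 0.7 -0.5  0.4] width 0.0598 t 20.15
[-0.64 -0.65  0.04] [ 0.01  0.01 -0.7 ]
[-0.61 -0.68  0.04] [ 0.01  0.01 -0.7 ]
[-0.57 -0.72  0.04] [ 0.01  0.01 -0.7 ]
[-0.53 -0.75  0.04] [ 0.01  0.01 -0.7 ]
[-0.48 -0.78  0.04] [ 0.01  0.01 -0.7 ]
[-0.44 -0.8   0.04] [ 0.01  0.01 -0.7 ]
[-0.39 -0.82  0.04] [ 0.01  0.01 -0.7 ]
[-0.35 -0.85  0.04] [ 0.01  0.01 -0.7 ]
```

Emit:
arm_command([
  {"x":-0.62,"y":-0.6,"z":0.1,"rx":0.08,"ry":0.1,"rz":-0.7},
  {"x":-0.6,"y":-0.68,"z":0,"rx":0,"ry":0,"rz":-0.7},
  {"x":-0.57,"y":-0.7,"z":0,"rx":0,"ry":0,"rz":-0.7},
  {"x":-0.53,"y":-0.72,"z":0,"rx":0,"ry":0,"rz":-0.7},
  {"x":-0.48,"y":-0.75,"z":0,"rx":0,"ry":0,"rz":-0.7},
  {"x":-0.44,"y":-0.78,"z":0,"rx":0,"ry":0,"rz":-0.7},
  {"x":-0.3,"y":-0.6,"z":0,"rx":0,"ry":0,"rz":-0.6},
  {"x":-0.15,"y":-0.3,"z":0,"rx":0,"ry":0,"rz":-0.4},
  {"x":0,"y":0,"z":0,"rx":0,"ry":0,"rz":0},
  {"x":0,"y":0,"z":0,"rx":0,"ry":0,"rz":0},
])

```text
t: 21.4
tcp_pos: [0.5003, -0.2691, 0.2677]
orientation: [0.663, 3.054, 0.001]
wrist_force: [-0.6, -0.9, -0.7]
gripper_width: 0.0602
```

```bash
python3 - <<'E'
from h import *
import pickle
s=status.observe(); p=viewer.get_image('wrist'); save(p,'w7'); wristRt(p,s); pickle.dump((p,s),open('w7.pkl','wb'))
plan([.456,-.262,.25],67,1)
print(proj(p,[[.456,-.262,.163],[.456,-.262,.087]]))
for m in viewer.masks_of(p,'probe'): print(m['score'],m['box'])
E
```

```text
d [-0.0443  0.0071 -0.0177] w [ 0.0039  0.0159 -0.0261] F [-0.2 -0.5 -0.2] width 0.0597 t 21.45
[ 2.18 -0.6   0.85] [ 0.05  0.2  -0.33]
[[304.79617114 144.29794183]
 [307.25897815 134.55823373]]
0.9 [327.8, 203.3, 379.2, 286.1]
0.89 [271.8, 0.0, 320.0, 27.1]
0.8 [290.3, 123.3, 318.1, 156.0]
0.58 [210.1, 178.5, 255.3, 228.9]
```

View pics/w7.png

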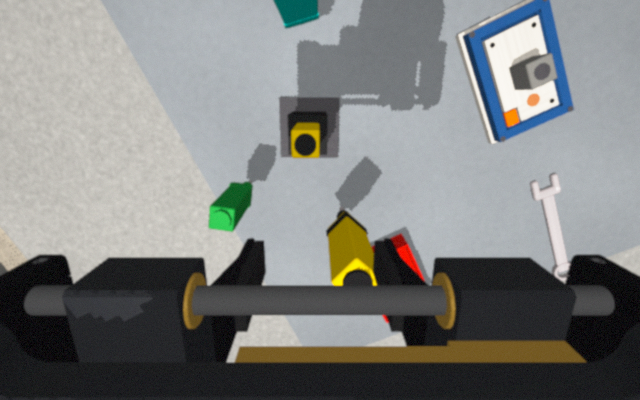

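```bash
python3 - <<'E'
import cv2
a=cv2.imread('pics/w7.png')[85:170,265:355]; cv2.imwrite('pics/w7c.png',cv2.resize(a,None,fx=7,fy=7,interpolation=2))
E
```

```text
(no output)
```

View pics/w7c.png

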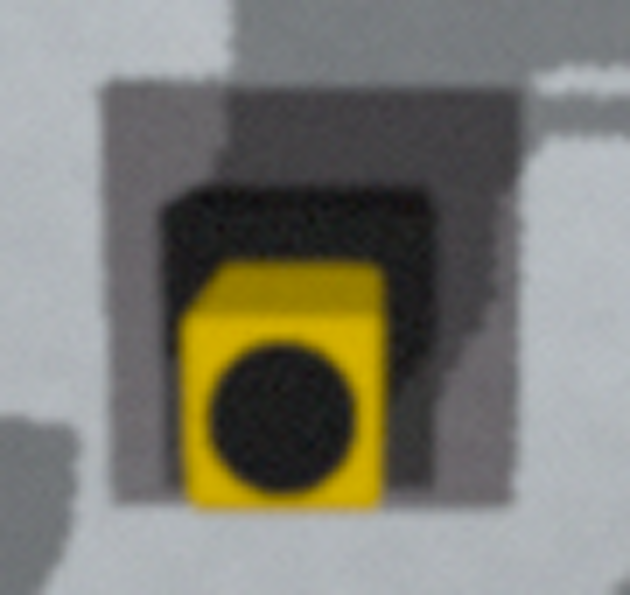

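```bash
python3 - <<'E'
from h import *
import pickle
p,s=pickle.load(open('w7.pkl','rb'))
T=lambda c:np.array(c)/7+[264.57,84.57]
a=fit2(p,[[-13,13,159],[13,13,159],[13,-13,159],[-13,-13,159],[0,0,163]],T([[180,318],[386,314],[383,508],[187,508],[284,415]]),[.456,-.262,1.15])
b=fit2(p,[[-40,40,6],[40,40,6],[40,-40,6],[-40,-40,6]],T([[102,85],[525,87],[510,503],[112,503]]),[.456,-.262,1.15])
yaw=np.degrees(b[2])
plan([a[0],a[1],.20],67,10)
plan([b[0],b[1],.20],67,10)
E
```

```text
pose [ 0.456  -0.2618] deg 65.72
res [[0.12, -1.0], [-0.25, -0.54], [0.26, 0.58], [-0.01, 0.7], [-0.12, 0.33]]
pose [ 0.4559 -0.2616] deg 65.02
res [[-0.35, -0.51], [-0.01, -0.22], [0.47, 0.65], [-0.09, 0.19]]
d [-0.0444  0.0072 -0.0675] w [ 0.0039  0.0156 -0.0258] F [-0.1  0.2 -0. ] width 0.0599 t 21.5
[ 0.22 -0.06  0.33] [ 0.    0.02 -0.03]
[ 0.22 -0.06  0.33] [ 0.    0.02 -0.03]
[ 0.22 -0.06  0.33] [ 0.    0.02 -0.03]
[ 0.22 -0.06  0.33] [ 0.    0.02 -0.03]
[ 0.22 -0.06  0.34] [ 0.    0.02 -0.03]
[ 0.22 -0.06  0.34] [ 0.    0.02 -0.03]
[ 0.22 -0.06  0.34] [ 0.    0.02 -0.03]
[ 0.22 -0.06  0.34] [ 0.    0.02 -0.03]
[ 0.22 -0.05  0.34] [ 0.    0.02 -0.03]
[ 0.22 -0.05  0.34] [ 0.    0.02 -0.03]
d [-0.0444  0.0074 -0.0675] w [ 0.0039  0.0156 -0.0258] F [-0.1  0.2 -0. ] width 0.0599 t 21.5
[ 0.22 -0.06  0.33] [ 0.    0.02 -0.03]
[ 0.22 -0.06  0.33] [ 0.    0.02 -0.03]
[ 0.22 -0.06  0.33] [ 0.    0.02 -0.03]
[ 0.22 -0.06  0.33] [ 0.    0.02 -0.03]
[ 0.22 -0.06  0.34] [ 0.    0.02 -0.03]
[ 0.22 -0.06  0.34] [ 0.    0.02 -0.03]
[ 0.22 -0.06  0.34] [ 0.    0.02 -0.03]
[ 0.22 -0.06  0.34] [ 0.    0.02 -0.03]
[ 0.22 -0.05  0.34] [ 0.    0.02 -0.03]
[ 0.22 -0.05  0.34] [ 0.    0.02 -0.03]
```

Emit:
arm_command([
  {"x":0.2,"y":-0.1,"z":0.3,"rx":0.05,"ry":0.2,"rz":0},
  {"x":0.4,"y":-0.14,"z":0.6,"rx":0,"ry":0,"rz":0},
  {"x":0.5,"y":-0.14,"z":0.6,"rx":0,"ry":0,"rz":0},
  {"x":0.5,"y":-0.12,"z":0.6,"rx":0,"ry":0,"rz":0},
  {"x":0.3,"y":-0.08,"z":0.5,"rx":0,"ry":0,"rz":0},
  {"x":0.15,"y":0,"z":0.4,"rx":0,"ry":0,"rz":0},
  {"x":0,"y":0,"z":0.2,"rx":0,"ry":0,"rz":0},
  {"x":0,"y":0,"z":0,"rx":0,"ry":0,"rz":0},
  {"x":0,"y":0,"z":0,"rx":0,"ry":0,"rz":0},
  {"x":0,"y":0,"z":0,"rx":0,"ry":0,"rz":0},
], hand=70)

```text
t: 22.75
tcp_pos: [0.4549, -0.2608, 0.1979]
orientation: [-0.663, -3.066, -0.001]
wrist_force: [0.4, 0.3, 0.3]
gripper_width: 0.0699
```

```bash
python3 - <<'E'
from h import *
plan([.456,-.2617,.118],65.4,1)
E
```

```text
d [ 0.0011 -0.0009 -0.0799] w [-0.0006 -0.0047  0.0034] F [0.4 0.3 0.3] width 0.0699 t 22.75
[-0.09 -0.02  4.  ] [-0.01 -0.06  0.04]
```

Emit:
arm_command([
  {"x":-0.08,"y":-0.02,"z":0.3,"rx":0,"ry":-0.06,"rz":0.04},
  {"x":0,"y":0,"z":0.6,"rx":0,"ry":0,"rz":0},
  {"x":0,"y":0,"z":0.7,"rx":0,"ry":0,"rz":0},
  {"x":0,"y":0,"z":0.7,"rx":0,"ry":0,"rz":0},
  {"x":0,"y":0,"z":0.6,"rx":0,"ry":0,"rz":0},
  {"x":0,"y":0,"z":0.5,"rx":0,"ry":0,"rz":0},
  {"x":0,"y":0,"z":0.3,"rx":0,"ry":0,"rz":0},
  {"x":0,"y":0,"z":0.1,"rx":0,"ry":0,"rz":0},
  {"x":0,"y":0,"z":0,"rx":0,"ry":0,"rz":0},
  {"x":0,"y":0,"z":0,"rx":0,"ry":0,"rz":0},
])

```text
t: 24.0
tcp_pos: [0.4563, -0.2619, 0.1162]
orientation: [-0.669, -3.069, 0.001]
wrist_force: [-0.2, -0.2, -0.3]
gripper_width: 0.0697
```

```bash
python3 - <<'E'
from h import *
plan([.456,-.2617,.118],65.4,1)
E
```

```text
d [-0.0003  0.0002  0.0018] w [-0.0008 -0.      0.    ] F [-0.2 -0.2 -0.3] width 0.0697 t 24.0
[ 0.02  0.   -0.09] [-0.01 -0.    0.  ]
```

Emit:
arm_command([
  {"x":0,"y":0,"z":0,"rx":0,"ry":0,"rz":0},
  {"x":0,"y":0,"z":0,"rx":0,"ry":0,"rz":0},
  {"x":0,"y":0,"z":0,"rx":0,"ry":0,"rz":0},
  {"x":0,"y":0,"z":0,"rx":0,"ry":0,"rz":0},
  {"x":0,"y":0,"z":0,"rx":0,"ry":0,"rz":0},
  {"x":0,"y":0,"z":0,"rx":0,"ry":0,"rz":0},
  {"x":0,"y":0,"z":0,"rx":0,"ry":0,"rz":0},
  {"x":0,"y":0,"z":0,"rx":0,"ry":0,"rz":0},
  {"x":0,"y":0,"z":0,"rx":0,"ry":0,"rz":0},
  {"x":0,"y":0,"z":0,"rx":0,"ry":0,"rz":0},
], hand=15, squeeze=40)

```text
t: 25.25
tcp_pos: [0.4569, -0.2622, 0.1171]
orientation: [0.669, 3.068, -0.001]
wrist_force: [0.1, 0.3, -0.1]
gripper_width: 0.0254
```

```bash
python3 - <<'E'
from h import *
s=status.observe();print(s['tcp_pos'],s['wrist_force'],s['torque'],s['gripper_width'])
plan([.456,-.2617,.216],65.4,1)
E
```

```text
[ 0.45685384 -0.26218554  0.11706507] [ 0.14397127  0.32862982 -0.14771985] [-0.04723825  0.00677005 -0.00278927] 0.02544868865983382
d [-0.0009  0.0005  0.0989] w [-0.0006  0.0017  0.    ] F [ 0.1  0.3 -0.1] width 0.0254 t 25.25
[ 0.04  0.   -4.95] [-0.01  0.02  0.  ]
```

Emit:
arm_command([
  {"x":0,"y":0,"z":-0.2,"rx":0,"ry":0,"rz":0},
  {"x":0,"y":0,"z":-0.4,"rx":0,"ry":0,"rz":0},
  {"x":0,"y":0,"z":-0.6,"rx":0,"ry":0,"rz":0},
  {"x":0,"y":0,"z":-0.7,"rx":0,"ry":0,"rz":0},
  {"x":0,"y":0,"z":-0.8,"rx":0,"ry":0,"rz":0},
  {"x":0,"y":0,"z":-0.8,"rx":0,"ry":0,"rz":0},
  {"x":0,"y":0,"z":-0.8,"rx":0,"ry":0,"rz":0},
  {"x":0,"y":0,"z":-0.7,"rx":0,"ry":0,"rz":0},
  {"x":0,"y":0,"z":-0.4,"rx":0,"ry":0,"rz":0},
  {"x":0,"y":0,"z":0,"rx":0,"ry":0,"rz":0},
])

```text
t: 26.5
tcp_pos: [0.4567, -0.2621, 0.2337]
orientation: [0.669, 3.066, -0.001]
wrist_force: [0.7, -0.1, -1.1]
gripper_width: 0.0254
```

```bash
python3 - <<'E'
from h import *
# spot world
q=np.array([.5036,.0053,np.radians(1.0)]);c,si=np.cos(q[2]),np.sin(q[2])
sp=[q[0]+c*.036-si*.004,q[1]+si*.036+c*.004]; print(sp)
plan([sp[0],sp[1],.22],30,14)
E
```

```text
[np.float64(0.539524707399881), np.float64(0.009927677412367771)]
d [ 0.0828  0.272  -0.0137] w [0.0009 0.0033 0.6178] F [ 0.7 -0.1 -1.1] width 0.0254 t 26.5
[0.14 1.01 0.05] [0.   0.   0.55]
[0.18 1.   0.05] [0.   0.   0.55]
[0.22 0.99 0.05] [0.   0.   0.55]
[0.27 0.98 0.05] [0.   0.   0.55]
[0.31 0.97 0.05] [0.   0.   0.55]
[0.35 0.95 0.05] [0.   0.   0.55]
[0.39 0.94 0.05] [0.   0.   0.55]
[0.44 0.92 0.05] [0.   0.   0.55]
[0.48 0.9  0.05] [0.   0.   0.55]
[0.51 0.88 0.05] [0.   0.   0.55]
[0.55 0.85 0.05] [0.   0.   0.55]
[0.59 0.83 0.05] [0.   0.   0.55]
[0.63 0.8  0.05] [0.   0.   0.55]
[0.66 0.77 0.05] [0.   0.   0.55]
```

Emit:
arm_command([
  {"x":0.08,"y":0.5,"z":0,"rx":0,"ry":0.04,"rz":0.5},
  {"x":0.18,"y":0.95,"z":0,"rx":0,"ry":0,"rz":0.5},
  {"x":0.22,"y":0.99,"z":0,"rx":0,"ry":0,"rz":0.5},
  {"x":0.27,"y":0.98,"z":0,"rx":0,"ry":0,"rz":0.5},
  {"x":0.31,"y":0.97,"z":0,"rx":0,"ry":0,"rz":0.5},
  {"x":0.35,"y":0.95,"z":0,"rx":0,"ry":0,"rz":0.5},
  {"x":0.39,"y":0.94,"z":0,"rx":0,"ry":0,"rz":0.5},
  {"x":0.44,"y":0.92,"z":0,"rx":0,"ry":0,"rz":0.5},
  {"x":0.48,"y":0.9,"z":0,"rx":0,"ry":0,"rz":0.5},
  {"x":0.51,"y":0.88,"z":0,"rx":0,"ry":0,"rz":0.5},
])

```text
t: 27.75
tcp_pos: [0.5064, -0.0726, 0.2261]
orientation: [-1.286, -2.85, 0.008]
wrist_force: [1.1, -0.5, -1.8]
gripper_width: 0.0255
```

```bash
python3 - <<'E'
from h import *
plan([.5395,.01,.21],30,6)
E
```

```text
d [ 0.0331  0.0826 -0.0161] w [-0.0121 -0.0101  0.1992] F [ 1.1 -0.5 -1.8] width 0.0255 t 27.75
[0.33 0.66 0.13] [-0.03 -0.02  0.42]
[0.35 0.65 0.13] [-0.03 -0.02  0.42]
[0.38 0.64 0.13] [-0.03 -0.02  0.42]
[0.4  0.63 0.13] [-0.03 -0.02  0.42]
[0.42 0.61 0.13] [-0.03 -0.02  0.42]
[0.44 0.6  0.13] [-0.03 -0.02  0.42]
```

Emit:
arm_command([
  {"x":0.33,"y":0.66,"z":0.1,"rx":-0.1,"ry":-0.08,"rz":0.42},
  {"x":0.35,"y":0.65,"z":0.1,"rx":0,"ry":0,"rz":0.42},
  {"x":0.38,"y":0.64,"z":0.15,"rx":0,"ry":0,"rz":0.42},
  {"x":0.4,"y":0.6,"z":0.15,"rx":0,"ry":0,"rz":0.4},
  {"x":0.35,"y":0.5,"z":0.15,"rx":0,"ry":0,"rz":0.3},
  {"x":0.2,"y":0.3,"z":0.1,"rx":0,"ry":0,"rz":0.2},
  {"x":0,"y":0,"z":0,"rx":0,"ry":0,"rz":0},
  {"x":0,"y":0,"z":0,"rx":0,"ry":0,"rz":0},
  {"x":0,"y":0,"z":0,"rx":0,"ry":0,"rz":0},
  {"x":0,"y":0,"z":0,"rx":0,"ry":0,"rz":0},
])

```text
t: 29.0
tcp_pos: [0.5328, 0.0027, 0.2052]
orientation: [-1.534, -2.725, 0.013]
wrist_force: [0.1, -0.1, -1.9]
gripper_width: 0.0258
```

```bash
python3 - <<'E'
from h import *
import pickle
plan([.5395,.01,.21],30,1)
s=status.observe(); p=viewer.get_image('wrist'); save(p,'w8'); wristRt(p,s); pickle.dump((p,s),open('w8.pkl','wb'))
a=p['color'][:,:,::-1]
cv2.imwrite('pics/w8c.png',cv2.resize(a[60:300,200:460],None,fx=2.5,fy=2.5,interpolation=2))
E
```

```text
d [0.0067 0.0073 0.0048] w [-0.0144 -0.0082  0.022 ] F [ 0.1 -0.1 -1.9] width 0.0258 t 29.0
[ 0.14  0.47 -0.25] [-0.18 -0.1   0.27]
```

View pics/w8c.png

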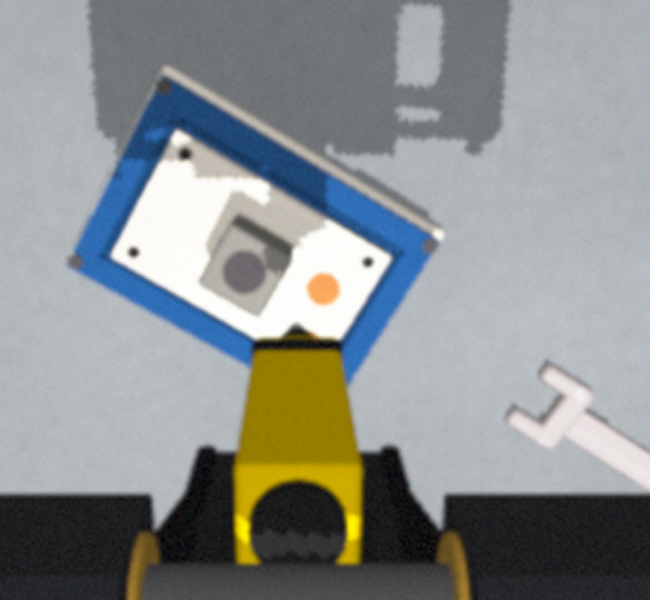

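```bash
python3 - <<'E'
from h import *
import pickle
for f,u,v in [('w8',323/2.5+199.7,289/2.5+59.7),('w5',529/3.7+214.6,211/3.7+99.6)]:
    p,s=pickle.load(open(f+'.pkl','rb')); print(f,ray(p,u,v,.03))
    R=Rot.from_rotvec(s['orientation']).as_matrix()
    if f=='w8':
        for q in ([0,0,.108],[0,0,.083],[0,.007,.083],[.013,-.013,.053],[.013,.013,.053],[.013,-.013,-.042],[.013,.013,-.042],[0,0,-.046]):
            print(q,((proj(p,R@np.array(q)+s['tcp_pos'])-[199.7,59.7])*2.5).round(0))
E
```

```text
w8 [0.53955532 0.00937077 0.03      ]
[0, 0, 0.108] [[297. 329.]]
[0, 0, 0.083] [[297. 348.]]
[0, 0.007, 0.083] [[317. 349.]]
[0.013, -0.013, 0.053] [[255. 336.]]
[0.013, 0.013, 0.053] [[339. 336.]]
[0.013, -0.013, -0.042] [[231. 468.]]
[0.013, 0.013, -0.042] [[363. 468.]]
[0, 0, -0.046] [[297. 536.]]
w5 [0.53960667 0.0095999  0.03      ]
```

```bash
python3 - <<'E'
import cv2
a=cv2.imread('pics/w8.png')[165:290,275:365]; cv2.imwrite('pics/w8d.png',cv2.resize(a,None,fx=4.7,fy=4.7,interpolation=2))
E
```

```text
(no output)
```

View pics/w8d.png

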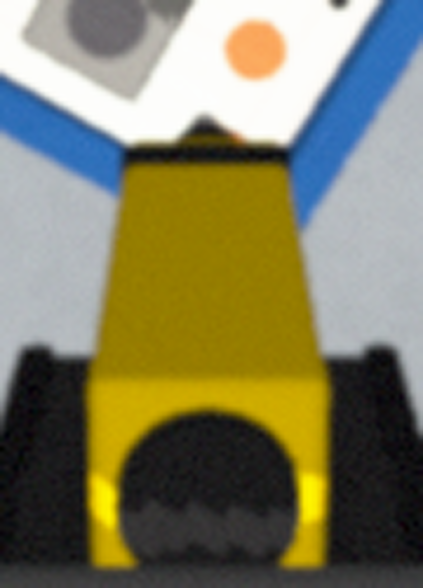

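Emit:
arm_command([
  {"x":0.1,"y":0.2,"z":0,"rx":-0.18,"ry":-0.1,"rz":0},
  {"x":0.04,"y":0.2,"z":0.2,"rx":0,"ry":0,"rz":0},
  {"x":0,"y":0.06,"z":0.4,"rx":0,"ry":0,"rz":0},
  {"x":0,"y":0,"z":0.5,"rx":0,"ry":0,"rz":0},
  {"x":0,"y":0,"z":0.5,"rx":0,"ry":0,"rz":0},
  {"x":0,"y":0,"z":0.4,"rx":0,"ry":0,"rz":0},
  {"x":0,"y":0,"z":0.2,"rx":0,"ry":0,"rz":0},
  {"x":0,"y":0,"z":0,"rx":0,"ry":0,"rz":0},
  {"x":0,"y":0,"z":0,"rx":0,"ry":0,"rz":0},
  {"x":0,"y":0,"z":0,"rx":0,"ry":0,"rz":0},
])

```text
t: 30.3
tcp_pos: [0.5395, 0.0102, 0.1577]
orientation: [1.541, 2.737, 0.001]
wrist_force: [0.4, 0.9, -1.6]
gripper_width: 0.0255
```

```bash
python3 - <<'E'
from h import *
import pickle
plan([.5396,.0095,.145],29,1)
s=status.observe(); p=viewer.get_image('wrist'); save(p,'w9'); wristRt(p,s); pickle.dump((p,s),open('w9.pkl','wb'))
R=Rot.from_rotvec(s['orientation']).as_matrix()
print('tip',(R@[0,0,.108]+s['tcp_pos']).round(4), 'tilt',R[:,2])
a=p['color'][:,:,::-1]
print(proj(p,[.5396,.0095,.03]),proj(p,R@[0,0,.108]+s['tcp_pos']))
cv2.imwrite('pics/w9c.png',cv2.resize(a[120:270,220:420],None,fx=4,fy=4,interpolation=2))
for q in ('top','scene'):
    g=viewer.get_image(q); save(g,q+'9')
    c=proj(g,[.5396,.0095,.03])[0].astype(int); b=g['color'][c[1]-45:c[1]+35,c[0]-40:c[0]+40,::-1]; cv2.imwrite('pics/'+q+'9c.png',cv2.resize(b,None,fx=6,fy=6,interpolation=2)); print(q,(proj(g,[[.5396,.0095,.03],R@[0,0,.108]+s['tcp_pos']])-c+[40,45])*6)
E
```

```text
d [ 0.0001 -0.0007 -0.0127] w [0.0004 0.     0.0392] F [ 0.4  0.9 -1.6] width 0.0255 t 30.3
[-0.03 -0.01  0.64] [0.01 0.   0.49]
tip [0.5396 0.0102 0.0497] tilt [ 3.79136327e-04  1.91354412e-04 -9.99999910e-01]
[[318.30102605 186.87481539]] [[318.62181417 191.50172763]]
top [[241.66831248 273.73493693]
 [239.42273403 267.89088071]]
scene [[242.65649503 270.64591477]
 [245.61050914 243.07118177]]
```

View pics/w9c.png

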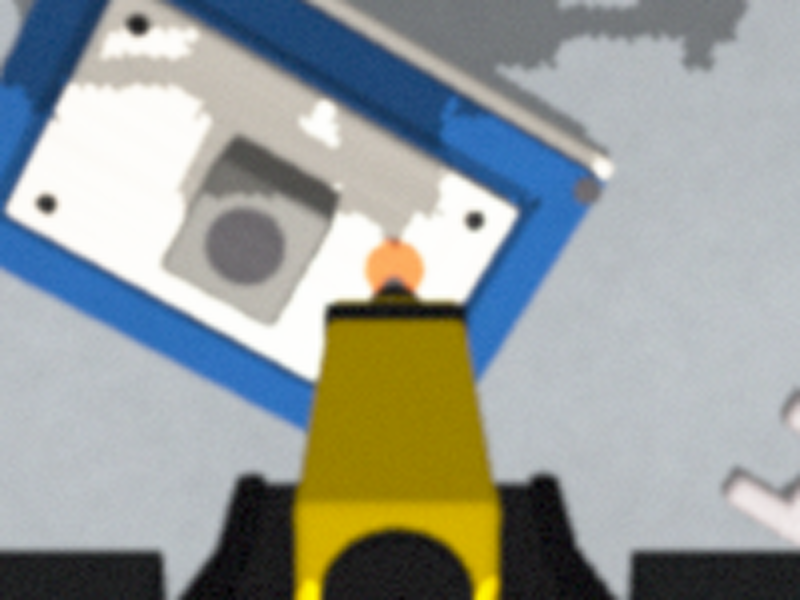

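View pics/scene9c.png

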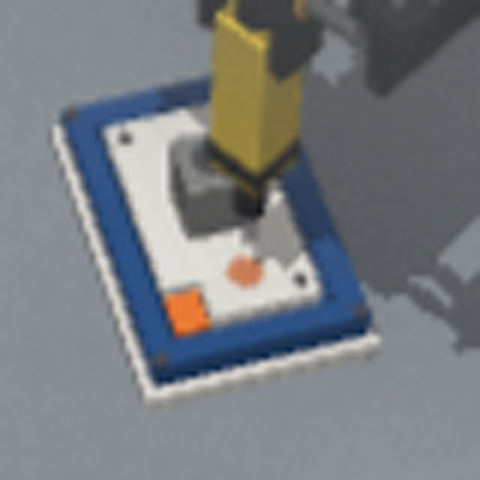

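Emit:
arm_command([
  {"x":-0.03,"y":-0.01,"z":0.15,"rx":0,"ry":0,"rz":0},
  {"x":0,"y":0,"z":0.25,"rx":0,"ry":0,"rz":0},
  {"x":0,"y":0,"z":0.2,"rx":0,"ry":0,"rz":0},
  {"x":0,"y":0,"z":0.12,"rx":0,"ry":0,"rz":0},
  {"x":0,"y":0,"z":0.06,"rx":0,"ry":0,"rz":0},
  {"x":0,"y":0,"z":0,"rx":0,"ry":0,"rz":0},
  {"x":0,"y":0,"z":0,"rx":0,"ry":0,"rz":0},
  {"x":0,"y":0,"z":0,"rx":0,"ry":0,"rz":0},
  {"x":0,"y":0,"z":0,"rx":0,"ry":0,"rz":0},
  {"x":0,"y":0,"z":0,"rx":0,"ry":0,"rz":0},
])

```text
t: 31.7
tcp_pos: [0.5397, 0.0096, 0.1412]
orientation: [1.541, 2.737, 0.001]
wrist_force: [-0.0, -0.6, -2.8]
gripper_width: 0.0258
```

```bash
python3 - <<'E'
from h import *
import pickle
plan([.5396,.0095,.132],29,1)
for i in range(8):
    p=viewer.get_image('wrist'); s=status.observe(); print(s['wrist_force'].round(2),s['tcp_pos'].round(4))
save(p,'w10'); wristRt(p,s)
R=Rot.from_rotvec(s['orientation']).as_matrix()
print(proj(p,[.5396,.0095,.03]),proj(p,R@[0,0,.108]+s['tcp_pos']),R[:,2])
a=p['color'][:,:,::-1]
cv2.imwrite('pics/w10c.png',cv2.resize(a[120:270,220:420],None,fx=4,fy=4,interpolation=2))
E
```

```text
d [-0.0001 -0.0001 -0.0092] w [0.0007 0.0001 0.0393] F [-0.  -0.6 -2.8] width 0.0258 t 31.7
[-0.   -0.01  0.46] [0.01 0.   0.49]
[-0.38 -0.9  -1.72] [0.5398 0.0096 0.1411]
[-0.13  0.03 -1.55] [0.5397 0.0096 0.1411]
[ 0.21  0.61 -2.31] [0.5397 0.0096 0.1411]
[ 0.38 -0.43 -1.27] [0.5397 0.0096 0.1411]
[-0.16  0.35 -1.47] [0.5397 0.0096 0.1411]
[-0.01 -0.3  -1.71] [0.5397 0.0096 0.1411]
[-0.99  0.58 -2.05] [0.5397 0.0096 0.1411]
[-0.08  0.3  -2.06] [0.5397 0.0096 0.1411]
[[318.3970182 190.674984 ]] [[318.62182814 191.50175015]] [ 5.17111353e-04  2.47010974e-04 -9.99999836e-01]
```

View pics/w10c.png

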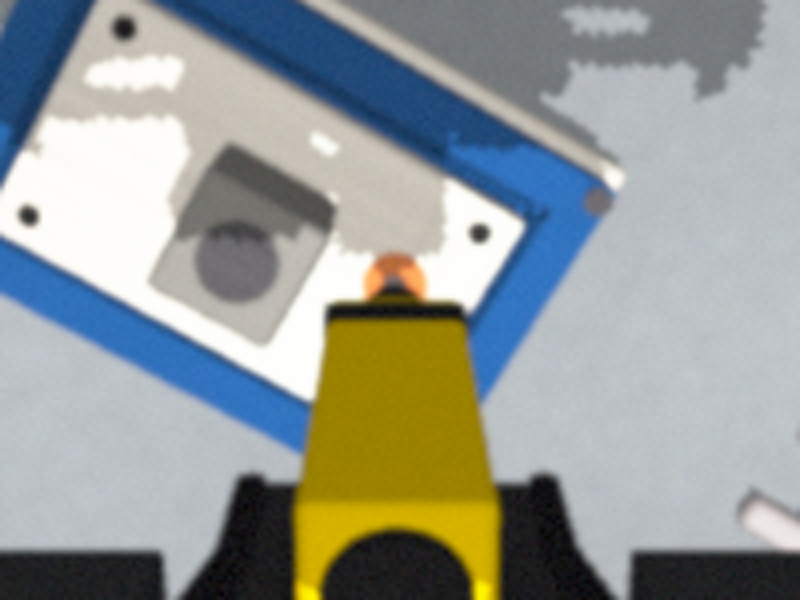

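Emit:
arm_command([
  {"x":0,"y":0,"z":0.06,"rx":0,"ry":0,"rz":0},
  {"x":0,"y":0,"z":0.08,"rx":0,"ry":0,"rz":0},
  {"x":0,"y":0,"z":0.08,"rx":0,"ry":0,"rz":0},
  {"x":0,"y":0,"z":0.06,"rx":0,"ry":0,"rz":0},
  {"x":0,"y":0,"z":0.03,"rx":0,"ry":0,"rz":0},
  {"x":0,"y":0,"z":0,"rx":0,"ry":0,"rz":0},
  {"x":0,"y":0,"z":0,"rx":0,"ry":0,"rz":0},
  {"x":0,"y":0,"z":0,"rx":0,"ry":0,"rz":0},
  {"x":0,"y":0,"z":0,"rx":0,"ry":0,"rz":0},
  {"x":0,"y":0,"z":0,"rx":0,"ry":0,"rz":0},
])

```text
t: 33.35
tcp_pos: [0.5399, 0.0096, 0.135]
orientation: [1.541, 2.737, 0.001]
wrist_force: [-0.5, -0.9, -0.7]
gripper_width: 0.0252
```

```bash
python3 - <<'E'
from h import *
F=[]
for i in range(16):
    p=viewer.get_image('wrist'); s=status.observe(); F.append(s['wrist_force'])
print(np.mean(F,0).round(2),np.std(F,0).round(2),s['tcp_pos'],s['t'])
E
```

```text
[-0.49  0.07 -0.2 ] [0.43 0.62 0.35] [0.5399067  0.00951693 0.13496823] 34.15
```

Contact came at TCP z ≈ 0.138, as predicted for a flange at 30 mm, so the housing is fully home. The plunger is now about 3.1 mm in, so I'll go 2.9 mm more.

Emit:
arm_command([
  {"x":0,"y":0,"z":0.05,"rx":0,"ry":0,"rz":0},
  {"x":0,"y":0,"z":0.05,"rx":0,"ry":0,"rz":0},
  {"x":0,"y":0,"z":0.04,"rx":0,"ry":0,"rz":0},
  {"x":0,"y":0,"z":0,"rx":0,"ry":0,"rz":0},
  {"x":0,"y":0,"z":0,"rx":0,"ry":0,"rz":0},
  {"x":0,"y":0,"z":0,"rx":0,"ry":0,"rz":0},
  {"x":0,"y":0,"z":0,"rx":0,"ry":0,"rz":0},
  {"x":0,"y":0,"z":0,"rx":0,"ry":0,"rz":0},
  {"x":0,"y":0,"z":0,"rx":0,"ry":0,"rz":0},
  {"x":0,"y":0,"z":0,"rx":0,"ry":0,"rz":0},
])

```text
t: 35.4
tcp_pos: [0.54, 0.0095, 0.1324]
orientation: [1.541, 2.737, 0.001]
wrist_force: [-1.2, 0.5, 0.1]
gripper_width: 0.0256
```

```bash
python3 - <<'E'
from h import *
F=[]
for i in range(16):
    p=viewer.get_image('wrist' if i<15 else 'scene'); s=status.observe(); F.append(s['wrist_force'])
    if i==0: save(p,'w11'); cv2.imwrite('pics/w11c.png',cv2.resize(p['color'][120:270,220:420,::-1],None,fx=4,fy=4,interpolation=2))
print(np.mean(F,0).round(2),np.std(F,0).round(2),s['tcp_pos'],Rot.from_rotvec(s['orientation']).as_matrix()[:,2],s['gripper_width'],s['t'])
c=proj(p,[.5396,.0095,.03])[0].astype(int); cv2.imwrite('pics/s11c.png',cv2.resize(p['color'][c[1]-60:c[1]+40,c[0]-60:c[0]+60,::-1],None,fx=6,fy=6,interpolation=2))
E
```

```text
[-0.9   0.05  0.98] [0.44 0.49 0.44] [0.53999505 0.00949612 0.13241228] [ 1.05412992e-03  3.99811312e-04 -9.99999364e-01] 0.025460757202155154 36.2
```

View pics/w11c.png

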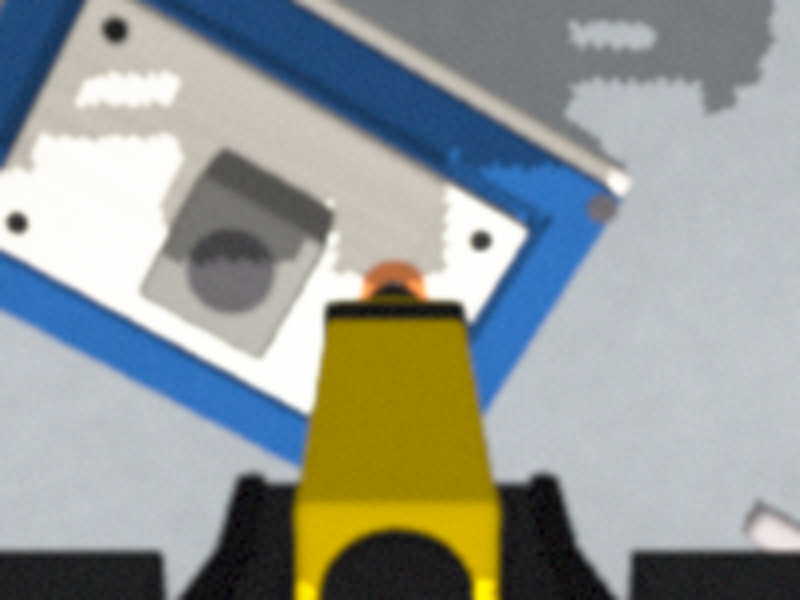

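View pics/s11c.png

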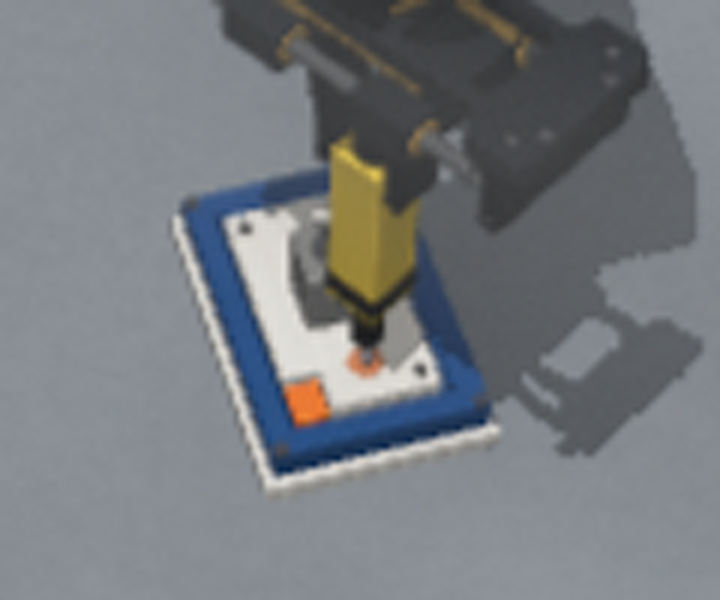

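```bash
python3 -c "
from h import *
print(order.job_done())"
```

```text
the job is handed in; nothing more can be done
None
```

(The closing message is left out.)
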